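# Fit and lock a fresh battery pack on the radio set

### The arm

A 6-joint arm with a two-finger parallel gripper is mounted at the origin on the work surface. World frame = base frame: x ahead of the robot, y to its left, z up, the work surface at z = 0. Lengths are in m, angles in rad, forces in N, time in s.
With the tool pointing down it reaches from about 0.375 to 0.9 m from the base axis. Payload 3.1 kg.
Tool frame: the origin (TCP) lies midway between the tips of the shut fingers; the grasp point (between the pads) lies 19 mm behind it (bot.pinch_z is the distance from the TCP to the grasp point, in m); y points along the fingers, x is the direction in which the jaws open and shut, and the axes are right-handed (so a half turn about y gives the same grasp; the last joint's range is limited). The gripper opens to 87 mm and grips with 3 to 60 N. Pads are 19 mm wide; open, the fingers measure 117 mm over their backs; the gripper's body (75 mm by 190 mm) begins 51 mm behind the grasp point.
Start: joints at [1.119, 0.527, 1.433, -0, 1.181, -0.178], TCP at [0.168, 0.602, 0.223] pointing down, gripper open.
Joint ranges: [-3.08, 3.08], [-0.75, 2.2], [0.22, 2.44], [-1.43, 4.57], [0, 2.65], [-2.85, 2.85]. Speed limits (rad/s): [2.79, 2.79, 3.14, 3.14, 3.14, 3.14].

### API

Orientations are given as [roll, pitch, yaw] about the fixed x, y, z axes, in that order (R = Rz(yaw) Ry(pitch) Rx(roll)).
In Python, from bench import sensors, vision, bot gives the robot as it stands.
- The arm moves only by the tool arm_command, never from a script. Its argument "series" is a list that holds one entry, the list of rows, each a list of 5 numbers: the opening, from -1 (shut) to 1 (fully open), then the shift along the tool's x, y, z in m, then the turn about the tool's y in rad. A call has 1 to 12 rows; each row shifts and turns the pose as measured when the row begins, along the tool's axes as they then stand; what a row does not reach is not made up. A row lasts 1/10 s, in which the tool goes at most 50 mm and 8.59 degrees, less where a joint would pass 70% of its speed; a pose out of reach is approached as far as the arm can. A call with a gripper value outside its range is refused whole. The fingers move at their own pace and stop on an object; the grip force is fixed at half the most. Time passes only in rows, so rows that do not move let the fingers close. It gives the time, the measured TCP pose, the force and the opening at its end, in the units of the state.
- sensors.read_state(): the state, without advancing time (a new reading comes with each control period).
- vision.get_image(name): name is "scene" or "top"; returns the picture (480x640x3 uint8, red, green, blue); there is no depth.
- vision.get_calibration(name): a dict with "mtx" (3x3 intrinsics, pixels), "world_from_camera" (4x4, takes a point from camera to world coordinates). Camera axes: x right, y down, z forward; pixel columns grow to the right and rows downward; lengths in m; the calibration is good to about 2 mm. A picture is of the moment at which its call begins. get_calibration takes no time and is no camera call.
- bot.sign_off(): hands the job in, once; it reports no verdict.
The state is a dict: "t": time; "qpos": joint angles; "joint_vel": joint speeds; "tau": joint torques, N m; "position": TCP position; "orientation": TCP orientation; "force": force on the tool from outside, world axes, zero at the start; "ft_torque": the same for the moment, N m; "grip_width": opening from 0.0 (shut) to 1.0 (fully open).
Only numpy, scipy, OpenCV 4.12 (cv2) and the standard library are available. Lean on these libraries where they do the work, as an engineer would, in place of code of your own. Each camera call takes 0.05 s, during which the arm holds its last target.

### The job

Put the green-banded battery pack on the radio set: slide it along the dovetail, brass contacts first, until it is fully home and the orange catch has clicked up behind it. Then swing the red-knobbed cam lever fully over to lock the pack in, and let go. Leave the red-banded spent pack and everything else on the bench where they are.

Things in the scene. Friction and masses are not known exactly. Their poses are not given: they have to be found in the camera images.
- pack_mid (a point): Fresh battery pack, loose, 0.3 to 0.65 kg: grey block with a broad green band, 70 mm high. Point: its centre, 35 mm above its underside. x = lengthwise to the end with two brass contacts (goes in first), y = across, z = up. Upper body 96 mm long, 44 mm wide, 12 to 70 mm above the underside: grip it across y. It starts upright, x within 0.5 rad of straight away from the robot.
- pack_nose (a point): Middle of the brass-contact end of the fresh pack, 50 mm along its x from pack_mid, same height. The pack's dovetail foot is 100 mm long, 12 mm high, 62 mm wide near the bottom narrowing to 52 mm at its top, slightly tapered at the nose.
- spent_mid (a point): Spent pack, the same shape but with a red band: leave it alone. This point is its centre, 35 mm above its underside. The two packs stand one on each side of the dock, either way round.
- dock: Fixed radio set with the battery slide. Origin on the bench; x = the way the pack is slid in (roughly away from the robot), y = left of that, z up. Base plate 100 mm wide, x = -130 to 115 mm; its top, z = 12 mm, is the floor of the slide. End stop at x = 105 mm, 34 mm high, then a green box 130 mm wide, 76 mm high with its knobs, to x = 190 mm. All is fixed but catch and lever.
- dock_start (a point): Where the pack's centre is when set down on the open run-up (x = -130 to -25 mm), nose just short of the rails: x = -82, y = 0, z = 47 mm in the dock. Low flared guides (to z = 22 mm), 91 mm apart at x = -60 mm and 72 mm at x = -25 mm, lead the foot between the rails.
- dock_home (a point): Where the pack's centre is when fully home against the end stop: x = 55, y = 0, z = 47 mm in the dock, a straight 137 mm along x from dock_start. Two undercut aluminium rails (tops at z = 28 mm, x = -25 to 105 mm, slightly flared up to x = -5) hold the foot down, 2.2 mm of play on each side. Smooth, greased.
- catch (a joint): Orange sprung catch in the floor of the slide. Value: m pressed down; 0 = up (6 mm proud of the floor), 0.006 = flush, at most 0.008. A ramp faces the mouth, so the pack pushes it down as it slides over (spring 1.5 N when up, 3.3 N when flush); it snaps up behind the foot when the pack is home. The pack then has 2.5 mm of play lengthwise.
- catch_top (a point): Top of the orange catch, 24 mm wide. In the dock: ramp from x = -20 to -4 mm, upright face at x = 2.5 mm.
- lever (a joint): Steel cam lever with a red knob on an upright pivot at the dock's right. Value, rad: 0 = free, handle pointing to the dock's -y; grows clockwise seen from above, handle swinging back towards the run-up; 1.57 = locked, at its stop, handle pointing to the dock's -x. Starts at 0 to 0.35, takes about 1 N at the knob, stays where it is left.
- lever_pivot (a point): Axis of the lever: x = -1, y = -62 mm in the dock, 36 mm above the bench. Knob axis 75 mm from it. A tongue 52 mm long at right angles to the handle, 32 to 40 mm above the bench, swings in behind the pack as the lever locks; it hits the pack if that is not home.
- lever_knob (a point): Red upright knob at the end of the lever's handle, 18 mm across; this point is on its axis 54 mm above the bench; the knob spans 32 to 72 mm above the bench. It moves with the lever.
- mug: White mug, 80 mm across, 90 mm high; origin under its centre. Bystander.
- driver: Screwdriver lying on the bench; origin on it. Bystander.
- morse: Morse key on a dark wood base, 120 x 70 x 45 mm; origin under its centre. Bystander.
- handset: Black telephone handset, 210 x 54 x 43 mm; origin under its centre. Bystander.
- fuse_center (a point): White ceramic fuse, 22 mm across, 50 mm long, lying on the bench; its centre. Bystander.
Not all that is in view belongs to the job. Leave any purple look-alike of the part that bears pack_mid alone.

How it is judged:
By the outcome, as a careful person would: the job done as asked, in the order asked, and still so for the second after the job is handed in, with the robot touching nothing.
It also fails if it takes over 64 s, if anything falls off the work surface, if the arm or the gripper's body presses on something with over 40 N, if the wrist force passes 120 N, or if a joint passes its speed limit or range.

## Working session

There is one attempt and no reset: what is moved stays moved. The work goes in short steps, Python scripts to look and compute and a tool call to move; the robot and the scene stay as the last step left them, time stands still between calls to the robot, and variables do not carry over. Pictures are saved under pics/ and viewed, and the job is handed in when it is done.

Besides the shell and the picture viewer there is one more tool, called after "Request:" as name([rows], argument=value, ...), one row to a line, values as JSON. arm_command: Moves the arm, as the interface text tells. Its arguments: {"type":"object","properties":{"series":{"type":"array"}},"required":["series"]}

```bash
mkdir -p pics; ls; python3 - <<'E'
from bench import sensors, vision, bot
import cv2,numpy as np
for n in("scene","top"):
    cv2.imwrite(f"pics/{n}0.png",vision.get_image(n)[:,:,::-1])
    c=vision.get_calibration(n);print(n,np.round(c["mtx"],1).tolist(),np.round(c["world_from_camera"],3).tolist())
s=sensors.read_state();print(s,bot.pinch_z)
E
```

```text
pics
scene [[525.5, 0.0, 319.2], [0.0, 525.5, 240.3], [0.0, 0.0, 1.0]] [[-0.452, 0.707, -0.544, 1.133], [0.892, 0.37, -0.26, 0.25], [0.017, -0.603, -0.797, 0.972], [0.0, 0.0, 0.0, 1.0]]
top [[574.9, 0.0, 312.1], [0.0, 574.9, 235.8], [0.0, 0.0, 1.0]] [[-0.011, -0.983, 0.182, 0.295], [-1.0, 0.013, 0.008, -0.047], [-0.01, -0.182, -0.983, 1.423], [0.0, 0.0, 0.0, 1.0]]
{'t': 0.1, 'qpos': array([ 1.11951532e+00,  5.28369901e-01,  1.43377168e+00, -1.37566022e-05,
        1.18139851e+00, -1.78503026e-01]), 'joint_vel': array([-0.00036146, -0.00197653, -0.00353602, -0.00048533,  0.00129511,
        0.00130743]), 'tau': array([-2.27855708e-04, -4.40985131e+01, -1.77151465e+01,  6.34789257e-02,
        5.34265896e-02, -2.62996093e-05]), 'position': array([0.16806542, 0.6012959 , 0.22167231]), 'orientation': array([-1.57046306,  0.00191875,  1.2980239 ]), 'force': array([ 0.8990804 , -0.31291807, -0.2523359 ]), 'ft_torque': array([ 0.02875594, -0.00510092, -0.01600032]), 'grip_width': 0.999065751580515} 0.0187
```

View pics/top0.png

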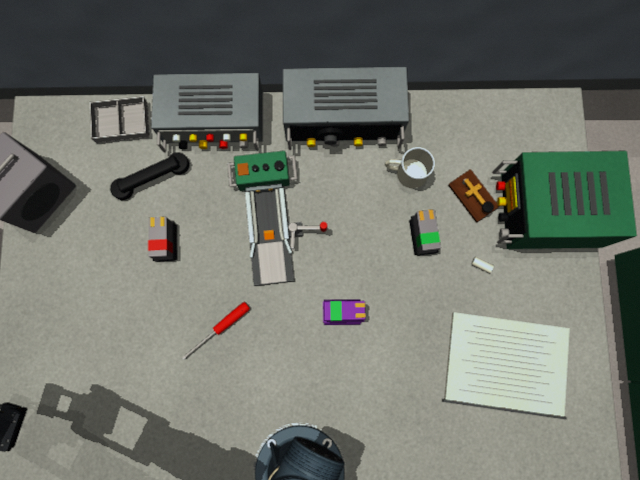

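View pics/scene0.png

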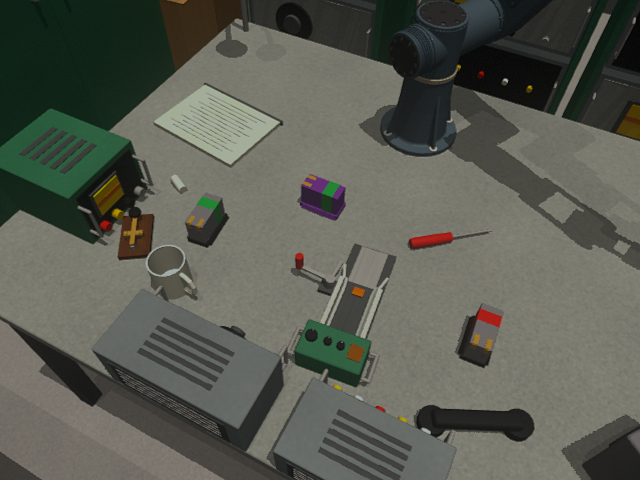

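Three candidates in the top view: a grey pack with a green band at (426,232), a grey pack with a red band at (161,240) (the spent one), and a purple one with green bands at (345,312) (the look-alike). The pack at (426,232) fits: grey body, green band, beside the dock and opposite the spent pack. I'll confirm it in an enlarged crop.

```bash
python3 - <<'E'
import cv2,numpy as np
t=cv2.imread("pics/top0.png")
a=cv2.resize(t[190:270,390:470],(480,480),interpolation=cv2.INTER_CUBIC)
cv2.imwrite("pics/crop_pack.png",a)
b=cv2.resize(t[145:295,220:340],(480,600),interpolation=cv2.INTER_CUBIC)
cv2.imwrite("pics/crop_dock.png",b)
E
```

```text
(no output)
```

View pics/crop_pack.png

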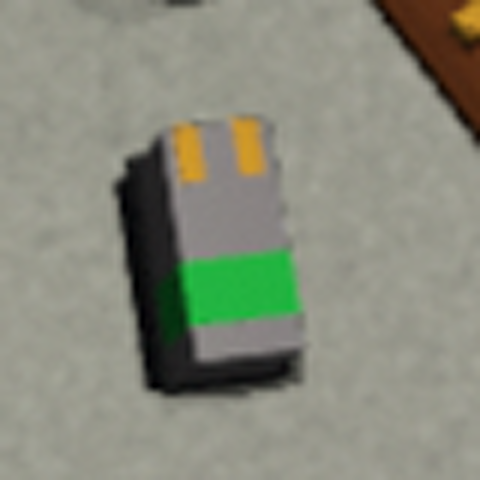

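View pics/crop_dock.png

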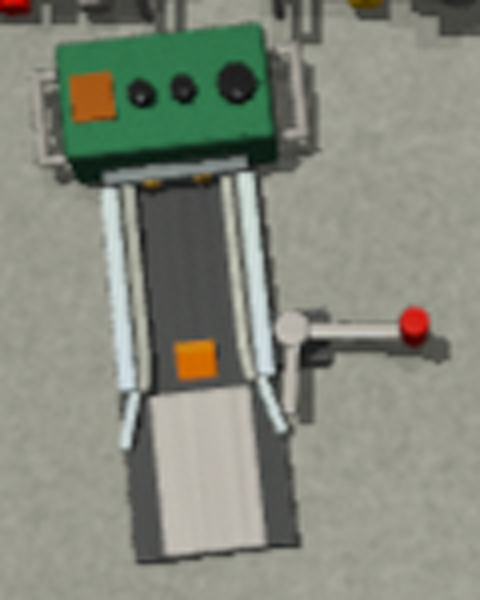

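Confirmed: grey body with a green band (crop 240,288) and two brass contacts at the far end (crop 190/248,150). The dock crop shows the catch at (196,360), the pivot at (291,330) and the knob at (414,320). Next I'll measure them.

```bash
cat > h.py <<'E'
import numpy as np,cv2
from bench import vision
C={n:vision.get_calibration(n) for n in("top","scene")}
def ray(n,p):
    c=C[n];W=c["world_from_camera"]
    d=W[:3,:3]@np.linalg.solve(c["mtx"],[p[0],p[1],1.]);return W[:3,3],d
def onz(n,p,z):
    o,d=ray(n,p);return (o+d*(z-o[2])/d[2])
def proj(n,P):
    c=C[n];M=np.linalg.inv(c["world_from_camera"]);q=M[:3,:3]@np.asarray(P)+M[:3,3];u=c["mtx"]@q;return u[:2]/u[2]
def tri(p,q):
    o1,d1=ray("top",p);o2,d2=ray("scene",q)
    A=np.stack([d1,-d2],1);s=np.linalg.lstsq(A,o2-o1,rcond=None)[0]
    a,b=o1+s[0]*d1,o2+s[1]*d2;return (a+b)/2,np.linalg.norm(a-b)
def blob(im,roi,f):
    x0,y0,x1,y1=roi;h=cv2.cvtColor(im[y0:y1,x0:x1],cv2.COLOR_BGR2HSV).astype(int)
    m=f(h[...,0],h[...,1],h[...,2]);ys,xs=np.nonzero(m);return np.array([xs.mean()+x0,ys.mean()+y0]),m.sum()
E
python3 - <<'E'
from h import *
t=cv2.imread("pics/top0.png");s=cv2.imread("pics/scene0.png")
np.set_printoptions(precision=4,suppress=True)
cr=lambda p,k,o:(np.array(p)+.5)/k-.5+np.array(o)
pc=[cr(p,6,(390,190)) for p in[(168,128),(265,118),(302,345),(195,362)]]
P=np.array([onz("top",p,.07) for p in pc]);print("pack corners",P[:,:2],"mid",P.mean(0)[:2])
print("sides",np.linalg.norm(np.diff(np.vstack([P,P[:1]]),axis=0),axis=1))
x=(P[0]+P[1]-P[2]-P[3]);print("yaw",np.arctan2(x[1],x[0]))
x=(P[0]-P[1]+P[3]-P[2]);print("yaw from y",np.arctan2(-x[0],x[1]))
g=lambda h,S,v:(h>50)&(h<75)&(S>150)&(v>120)
for n,im,r in(("top",t,(400,195,450,260)),("scene",s,(180,185,235,250))):
    b,k=blob(im,r,g);print("green",n,b,k,onz(n,b,.07))
br=lambda h,S,v:(h>12)&(h<28)&(S>150)&(v>120)
b,k=blob(t,(410,200,445,230),br);print("brass",b,k,onz("top",b,.07))
D=[onz("top",cr(p,4,(220,145)),.012) for p in[(137,562),(299,546)]]
print("mouth",D, np.linalg.norm(D[0]-D[1]), "yaw",np.arctan2(-(D[0]-D[1])[0],(D[0]-D[1])[1]))
org=lambda h,S,v:(h>8)&(h<20)&(S>180)&(v>180)
bt,k=blob(t,(258,225,280,245),org);bs,k2=blob(s,(345,280,375,305),org)
print("catch",bt,k,onz("top",bt,.016),bs,k2,onz("scene",bs,.016))
red=lambda h,S,v:((h<6)|(h>172))&(S>180)&(v>100)
kt,k=blob(t,(310,215,335,240),red);ks,k2=blob(s,(285,245,315,275),red)
print("knob",kt,k,ks,k2,tri(kt,ks))
print("pivot",onz("top",cr((291,328),4,(220,145)),.042))
# rails: outer top edges z=.028
for a in[(105,187),(122,388),(249,173),(273,375)]:
    print("rail",a,onz("top",cr(a,4,(220,145)),.028))
for a in[(57,45),(263,25),(272,150),(70,175)]:
    print("box",a,onz("top",cr(a,4,(220,145)),.066))
E
python3 - <<'E'
import cv2
s=cv2.imread("pics/scene0.png")
cv2.imwrite("pics/crop_sdock.png",cv2.resize(s[230:390,270:410],(700,800)[::1] and (525,600),interpolation=cv2.INTER_CUBIC))
E
```

```text
pack corners [[ 0.6032 -0.2912]
 [ 0.6068 -0.3302]
 [ 0.5143 -0.3403]
 [ 0.5081 -0.2976]] mid [ 0.5581 -0.3148]
sides [0.0392 0.093  0.0431 0.0954]
yaw 0.08778519587799113
yaw from y 0.1203047419389379
green top [429.3043 237.5435] 184 [ 0.5377 -0.3162  0.07  ]
green scene [207.2925 202.8299] 147 [ 0.5399 -0.3168  0.07  ]
brass [426.     214.5231] 65 [ 0.5941 -0.311   0.07  ]
mouth [array([0.4348, 0.1085, 0.012 ]), array([0.4435, 0.0089, 0.012 ])] 0.10005876966451906 yaw 0.08655962981173232
catch [268.5652 234.3043] 69 [0.5608 0.0724 0.016 ] [nan nan] 0 [nan nan nan]
knob [323.075 225.275] 40 [299.075 256.05 ] 40 (array([ 0.5718, -0.0636,  0.0667]), np.float64(0.0009679930407792255))
pivot [0.5743 0.0118 0.042 ]
rail (105, 187) [0.6687 0.1286 0.028 ]
rail (122, 388) [0.5407 0.1168 0.028 ]
rail (249, 173) [0.6765 0.0383 0.028 ]
rail (273, 375) [0.5477 0.0237 0.028 ]
box (57, 45) [0.7493 0.1543 0.066 ]
box (263, 25) [0.7604 0.0272 0.066 ]
box (272, 150) [0.6805 0.0219 0.066 ]
box (70, 175) [0.6664 0.1452 0.066 ]h.py:17: RuntimeWarning: Mean of empty slice.
  m=f(h[...,0],h[...,1],h[...,2]);ys,xs=np.nonzero(m);return np.array([xs.mean()+x0,ys.mean()+y0]),m.sum()
  ret = ret.dtype.type(ret / rcount)
```

View pics/crop_sdock.png

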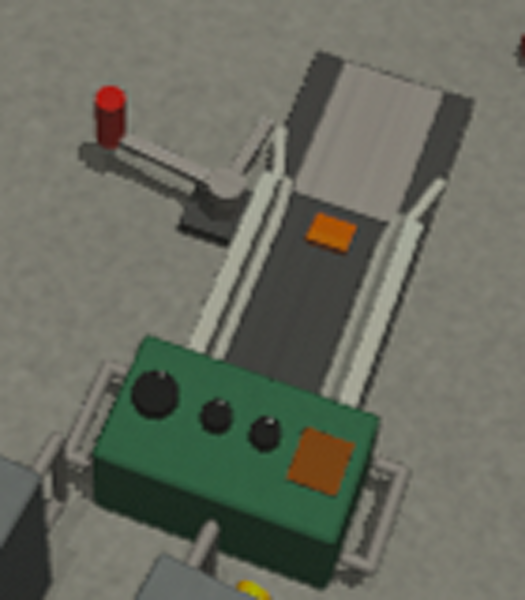

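```bash
python3 - <<'E'
from h import *
np.set_printoptions(precision=4,suppress=True)
cr=lambda p,k,o:(np.array(p)+.5)/k-.5+np.array(o)
T=lambda p:cr(p,4,(220,145)); S=lambda p:cr(p,3.75,(270,230))
L=[("top",T((137,562)),.012,(-.130,.05)),("top",T((299,546)),.012,(-.130,-.05)),
("top",T((196,360)),.016,(-.00875,0)),("top",T((291,328)),.042,(-.001,-.062)),
("scene",S((474,98)),.012,(-.130,.05)),("scene",S((318,50)),.012,(-.130,-.05)),
("scene",S((331,231)),.016,(-.00875,0)),("scene",S((228,180)),.042,(-.001,-.062))]
A=np.array([l[3] for l in L]);B=np.array([onz(l[0],l[1],l[2])[:2] for l in L])
# rigid fit
a=A-A.mean(0);b=B-B.mean(0);th=np.arctan2((a[:,0]*b[:,1]-a[:,1]*b[:,0]).sum(),(a*b).sum())
R=np.array([[np.cos(th),-np.sin(th)],[np.sin(th),np.cos(th)]]);o=B.mean(0)-R@A.mean(0)
print("yaw",th,"org",o);print(((B-o)@R-A)*1000)
for n,p in(("start",(-.082,0)),("home",(.055,0)),("piv",(-.001,-.062))):print(n,o+R@p)
for n,P in(("box",[(57,45),(263,25)]),):print([((onz("top",T(p),.066)[:2]-o)@R) for p in P])
print("rails",[((onz("top",T(p),.028)[:2]-o)@R) for p in [(105,187),(122,388),(249,173),(273,375)]])
k=np.array([.5718,-.0636]);d=(k-o)@R-np.array([-.001,-.062]);print("knob rel pivot",d,"lever",np.arctan2(-d[0],-d[1]))
g=(np.array([.5388,-.3165])-np.array([.5941,-.311]));print("pack yaw green-brass",np.arctan2(-g[1],-g[0]))
from bench import sensors
from scipy.spatial.transform import Rotation as Ro
s=sensors.read_state();print(Ro.from_euler("xyz",s["orientation"]).as_matrix())
E
```

```text
yaw 0.10340374352147781 org [0.5699 0.0734]
[[-0.7021 -1.063 ]
 [-2.3874 -1.1076]
 [-1.2221 -0.0914]
 [-0.9848  0.3569]
 [ 1.1678 -0.0978]
 [ 1.6724  1.3676]
 [ 2.4094 -0.0371]
 [ 0.0469  0.6722]]
start [0.4883 0.0649]
home [0.6246 0.079 ]
piv [0.5753 0.0116]
[array([0.1869, 0.062 ]), array([ 0.1848, -0.0656])]
rails [array([0.104 , 0.0447]), array([-0.0245,  0.0462]), array([ 0.1025, -0.0459]), array([-0.0272, -0.0471])]
knob rel pivot [-0.0112 -0.0744] lever 0.14951796190460187
pack yaw green-brass 0.09913149945419403
[[ 0.2694 -0.0008 -0.963 ]
 [ 0.963  -0.0018  0.2694]
 [-0.0019 -1.      0.0003]]
```

Dock frame: origin (0.570, 0.073), yaw about 0.103. Pack mid is about (0.559, -0.315) with yaw about 0.10, and the lever is at about 0.15 rad. First I'll turn the tool so that its x lies along pack y.

Request:
arm_command([
  [[1, 0, 0, 0, -0.125], [1, 0, 0, 0, -0.125], [1, 0, 0, 0, -0.123], [1, 0, 0, -0.05, 0], [1, 0, 0, -0.05, 0], [1, 0, 0, -0.05, 0], [1, 0, 0, -0.05, 0], [1, 0, 0, -0.05, 0]],
])

```text
t: 0.9
position: [0.4112, 0.6293, 0.2151]
orientation: [-1.558, 0.011, 1.699]
force: [0.5, 0.3, 0.3]
grip_width: 1.0
```

```bash
cat > where.py <<'E'
# usage: where.py x y z yaw : shift along tool axes to reach the target
import sys,numpy as np
from bench import sensors
from scipy.spatial.transform import Rotation as Ro
np.set_printoptions(precision=4,suppress=True)
s=sensors.read_state();R=Ro.from_euler("xyz",s["orientation"]).as_matrix()
print("t",s["t"],"pos",s["position"],"yaw",np.arctan2(R[1,0],R[0,0]),"tilt",R[2],"F",s["force"],"M",s["ft_torque"],"grip",s["grip_width"]*87)
print("q",s["qpos"])
o=np.array([.5699,.0734]);th=.1034
d=s["position"][:2]-o;print("dock frame",d[0]*np.cos(th)+d[1]*np.sin(th),-d[0]*np.sin(th)+d[1]*np.cos(th))
if len(sys.argv)>3:
    t=np.array([float(v) for v in sys.argv[1:4]]);print("tool shift",R.T@(t-s["position"]))
if len(sys.argv)>4:print("turn",np.arctan2(R[1,0],R[0,0])-float(sys.argv[4]))
E
python3 where.py .559 -.315 .18 1.672
```

```text
t 0.9 pos [0.4112 0.6293 0.2151] yaw 1.6990717000406743 tilt [-0.0108 -0.9999  0.0124] F [0.4722 0.2708 0.2973] M [ 0.0399 -0.02    0.0483] grip 87.02570683581511
q [ 0.8438  0.7243  1.0588  0.      1.375  -0.8552]
dock frame -0.10049547093631347 0.5692731355443433
tool shift [-0.955   0.0451 -0.0264]
turn 0.027071700040674385
```

Request:
arm_command([
  [[1, -0.05, 0, 0, 0], [1, -0.05, 0, 0, 0], [1, -0.05, 0, 0, 0], [1, -0.05, 0, 0, 0], [1, -0.05, 0, 0, 0], [1, -0.05, 0, 0, 0], [1, -0.05, 0, 0, 0], [1, -0.05, 0, 0, 0], [1, -0.05, 0, 0, 0], [1, -0.05, 0, 0, 0], [1, -0.05, 0, 0, 0], [1, -0.05, 0, 0, 0]],
])

```text
t: 2.1
position: [0.4942, 0.0379, 0.2071]
orientation: [-1.554, 0.012, 1.7]
force: [0.8, 0.1, 0.3]
grip_width: 0.998
```

```bash
python3 where.py .559 -.315 .18 1.672
```

```text
t 2.1 pos [0.4942 0.0379 0.2071] yaw 1.7003758562398683 tilt [-0.0116 -0.9998  0.0166] F [0.7579 0.1194 0.3415] M [ 0.0649 -0.0869  0.0698] grip 86.86450709033575
q [-0.1394  0.3827  1.7571 -0.0184  1.0147 -1.8299]
dock frame -0.07895138244183797 -0.027472696530603795
tool shift [-0.358   0.0309 -0.0192]
turn 0.02837585623986838
```

Request:
arm_command([
  [[1, -0.05, 0, 0, 0.028], [1, -0.05, 0, 0, 0], [1, -0.05, 0, 0, 0], [1, -0.05, 0, 0, 0], [1, -0.05, 0, -0.005, 0], [1, -0.05, 0, -0.005, 0], [1, -0.03, 0, 0, 0], [1, -0.01, 0, 0, 0], [1, 0, 0, 0, 0], [1, 0, 0, 0, 0]],
])

```text
t: 3.1
position: [0.535, -0.3066, 0.2071]
orientation: [-1.551, 0.009, 1.661]
force: [-0.2, 1.0, -0.6]
grip_width: 0.999
```

```bash
python3 where.py .559 -.315 .16 1.672; python3 - <<'E'
from bench import vision
import cv2
im=vision.get_image("top")[:,:,::-1];cv2.imwrite("pics/t1.png",cv2.resize(im[130:330,330:530],(600,600),interpolation=cv2.INTER_CUBIC))
im=vision.get_image("scene")[:,:,::-1];cv2.imwrite("pics/s1.png",cv2.resize(im[120:320,120:320],(600,600),interpolation=cv2.INTER_CUBIC))
E
```

```text
t 3.1 pos [ 0.535  -0.3066  0.2071] yaw 1.6612894924085835 tilt [-0.0085 -0.9998  0.0195] F [-0.2155  1.0431 -0.5978] M [ 0.0914 -0.0687 -0.016 ] grip 86.93523501541877
q [-0.6914  0.538   1.4618 -0.0217  1.1498 -2.3436]
dock frame -0.07389357093485052 -0.37435456888690694
tool shift [-0.0101  0.0467 -0.024 ]
turn -0.010710507591416452
```

View pics/t1.png

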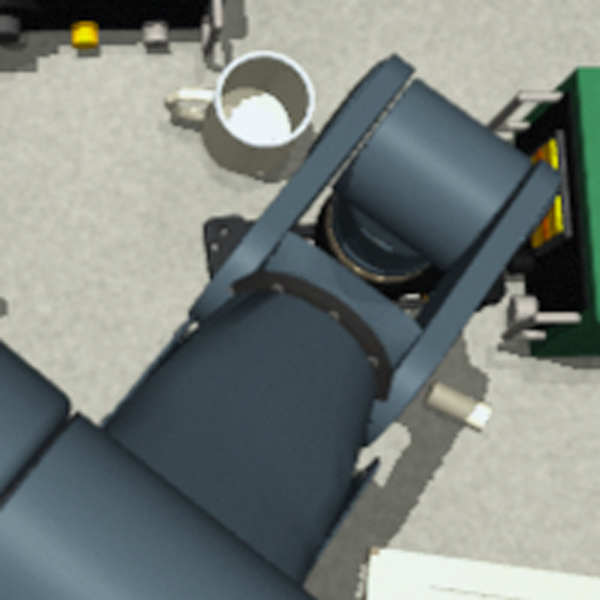

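View pics/s1.png

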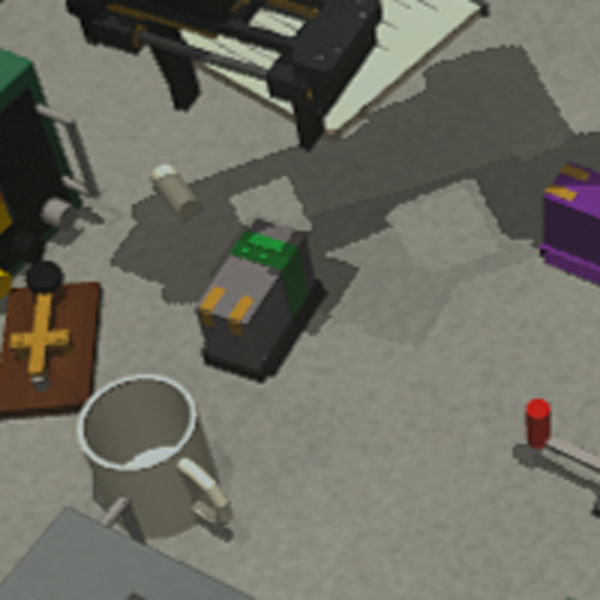

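The view shows the gripper above and short of the pack, whose top is at crop (250,270) in the scene view. Nothing else is under the fingers, so I'll align and descend.

Request:
arm_command([
  [[1, -0.01, 0.015, -0.024, -0.01], [1, 0, 0.03, 0, 0], [1, 0, 0.03, 0, 0], [1, 0, 0.0, 0, 0]],
])

```text
t: 3.6
position: [0.5608, -0.3072, 0.1328]
orientation: [-1.553, 0.009, 1.681]
force: [-1.3, 0.1, 0.4]
grip_width: 1.001
```

```bash
python3 where.py .559 -.315 .032 1.672; python3 - <<'E'
from bench import vision
import cv2
im=vision.get_image("scene")[:,:,::-1];cv2.imwrite("pics/s2.png",cv2.resize(im[120:320,120:320],(600,600),interpolation=cv2.INTER_CUBIC))
E
```

```text
t 3.6 pos [ 0.5608 -0.3072  0.1328] yaw 1.6812349052168938 tilt [-0.009  -0.9998  0.0176] F [-1.2731  0.0549  0.4159] M [0.0434 0.0271 0.0339] grip 87.0965812350905
q [-0.6666  0.6556  1.4657 -0.0219  1.0267 -2.3364]
dock frame -0.048367798653174435 -0.3776638619894039
tool shift [-0.0066  0.1009  0.0008]
turn 0.009234905216893852
```

View pics/s2.png

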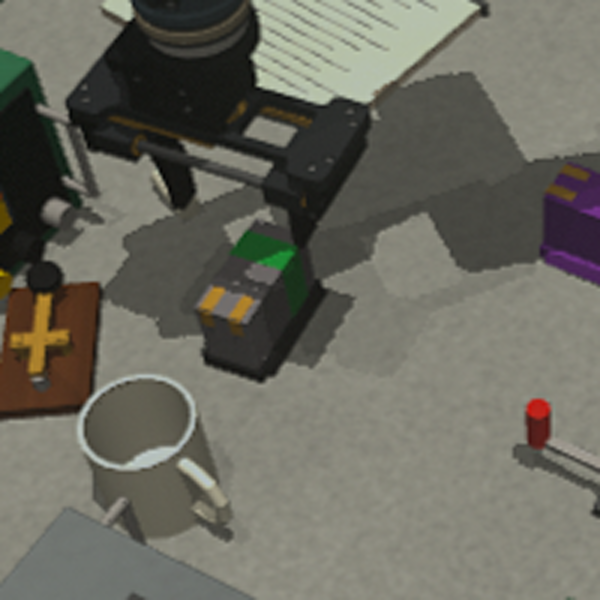

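The fingers straddle the pack and are about 6 mm off to the left. I'll correct that while descending.

Request:
arm_command([
  [[1, -0.01, 0.02, 0, 0.006], [1, 0, 0.02, 0, 0], [1, 0, 0, 0, 0]],
])

```text
t: 3.95
position: [0.5658, -0.3173, 0.1004]
orientation: [-1.562, 0.017, 1.679]
force: [0.4, 0.6, 0.1]
grip_width: 1.0
```

```bash
python3 where.py .559 -.315 .032 1.672
```

```text
t 3.95 pos [ 0.5658 -0.3173  0.1004] yaw 1.6794720409013104 tilt [-0.017  -0.9998  0.009 ] F [0.3808 0.5765 0.1126] M [ 0.0079  0.013  -0.054 ] grip 86.95694879415306
q [-0.6742  0.7045  1.4704 -0.0225  0.9612 -2.3408]
dock frame -0.0443666901552329 -0.38816561722299514
tool shift [0.0042 0.0684 0.0059]
turn 0.007472040901310484
```

Request:
arm_command([
  [[1, 0.001, 0.02, 0.003, 0.006], [1, 0.001, 0.02, 0.002, 0], [1, 0, 0.015, 0, 0], [1, 0, 0.006, 0, 0], [1, 0, 0, 0, 0]],
])

```text
t: 4.45
position: [0.5666, -0.3188, 0.0485]
orientation: [-1.574, 0.029, 1.676]
force: [0.3, -0.1, -0.0]
grip_width: 1.0
```

```bash
python3 where.py .559 -.315 .032 1.672
```

```text
t 4.45 pos [ 0.5666 -0.3188  0.0485] yaw 1.6763754690430397 tilt [-0.0285 -0.9996 -0.0028] F [ 0.2562 -0.059  -0.0383] M [0.0442 0.004  0.0145] grip 86.96280688177437
q [-0.6754  0.7735  1.5036 -0.0245  0.8425 -2.3357]
dock frame -0.04380715322713536 -0.38977874263494905
tool shift [0.0051 0.0164 0.0072]
turn 0.004375469043039759
```

Request:
arm_command([
  [[1, 0.003, 0.008, 0.004, 0.004], [1, 0.002, 0.008, 0.004, 0], [1, 0.001, 0.003, 0.002, 0], [1, 0, 0, 0, 0], [-1, 0, 0, 0, 0], [-1, 0, 0, 0, 0], [-1, 0, 0, 0, 0], [-1, 0, 0, 0, 0], [-1, 0, 0, 0, 0], [-1, 0, 0, 0, 0]],
])

```text
t: 5.45
position: [0.5573, -0.3156, 0.0312]
orientation: [-1.578, 0.033, 1.672]
force: [0.6, 0.6, -0.3]
grip_width: 0.543
```

```bash
python3 where.py .559 -.315 .032 1.672; python3 - <<'E'
from bench import vision
import cv2
im=vision.get_image("scene")[:,:,::-1];cv2.imwrite("pics/s3.png",cv2.resize(im[120:320,120:320],(600,600),interpolation=cv2.INTER_CUBIC))
E
```

```text
t 5.45 pos [ 0.5573 -0.3156  0.0312] yaw 1.6720675074147178 tilt [-0.0327 -0.9994 -0.0071] F [ 0.5793  0.6437 -0.2585] M [ 0.0142  0.0517 -0.0386] grip 47.20805298738044
q [-0.6806  0.7887  1.5402 -0.0257  0.7848 -2.3348]
dock frame -0.05265170425663383 -0.38559609504629827
tool shift [ 0.0004 -0.0008 -0.0017]
turn 6.750741471783783e-05
```

View pics/s3.png

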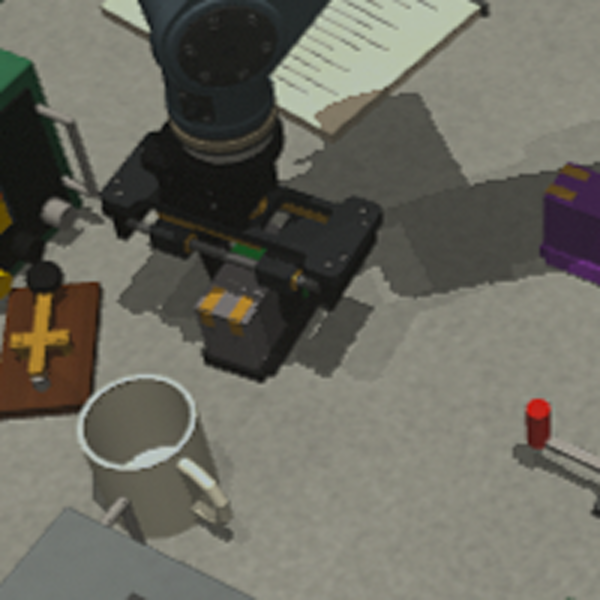

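Request:
arm_command([
  [[-1, 0, 0, 0, 0], [-1, 0, 0, 0, 0], [-1, 0, 0, 0, 0]],
])

```text
t: 5.8
position: [0.5574, -0.3157, 0.0313]
orientation: [-1.578, 0.033, 1.672]
force: [0.3, 0.3, -0.3]
grip_width: 0.504
```

```bash
python3 where.py .559 -.315 .032 1.672
```

```text
t 5.8 pos [ 0.5574 -0.3157  0.0313] yaw 1.6720406416517108 tilt [-0.0327 -0.9994 -0.0072] F [ 0.3165  0.257  -0.2526] M [ 0.1072 -0.0209  0.0275] grip 43.88766371762426
q [-0.6807  0.7885  1.5399 -0.0256  0.7851 -2.335 ]
dock frame -0.05259770128795151 -0.38569465956571963
tool shift [ 0.0005 -0.0007 -0.0017]
turn 4.064165171091538e-05
```

Gripped: the opening is 43.9 mm and the pack is 44 mm wide. Lifting.

Request:
arm_command([
  [[-1, 0, -0.01, 0, 0], [-1, 0, -0.02, 0, 0], [-1, 0, -0.03, 0, 0], [-1, 0, -0.03, 0, 0], [-1, 0, -0.03, 0, 0], [-1, 0, -0.01, 0, 0], [-1, 0, 0, 0, 0], [-1, 0, 0, 0, 0]],
])

```text
t: 6.6
position: [0.5495, -0.3058, 0.1584]
orientation: [-1.562, 0.016, 1.672]
force: [-0.6, 0.8, -5.9]
grip_width: 0.507
```

```bash
python3 where.py .488 .065 .14 1.674; python3 - <<'E'
from bench import vision
import cv2
im=vision.get_image("scene")[:,:,::-1];cv2.imwrite("pics/s4.png",cv2.resize(im[120:320,120:320],(600,600),interpolation=cv2.INTER_CUBIC))
E
```

```text
t 6.6 pos [ 0.5495 -0.3058  0.1584] yaw 1.6723369000769592 tilt [-0.0164 -0.9998  0.0089] F [-0.5828  0.8103 -5.8697] M [ 0.0005 -0.0227  0.0111] grip 44.10051781550793
q [-0.6764  0.6064  1.4841 -0.0207  1.046  -2.3384]
dock frame -0.05940050650858746 -0.37511663582260535
tool shift [0.3754 0.0125 0.0235]
turn -0.0016630999230407006
```

View pics/s4.png

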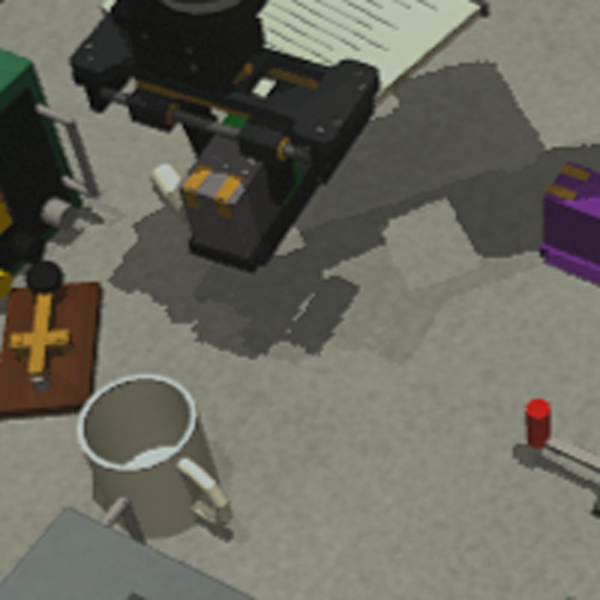

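Lifted cleanly (5.9 N, about 0.6 kg), and the bench under the old spot shows only shadow. Carrying it over to the run-up.

Request:
arm_command([
  [[-1, 0.02, 0, 0.01, 0], [-1, 0.04, 0, 0.01, 0], [-1, 0.045, 0, 0.005, 0], [-1, 0.045, 0, 0, 0], [-1, 0.045, 0, 0, 0], [-1, 0.045, 0, 0, 0], [-1, 0.045, 0, 0, 0], [-1, 0.04, 0, 0, 0], [-1, 0.02, 0, 0, 0], [-1, 0, 0, 0, 0], [-1, 0, 0, 0, 0]],
])

```text
t: 7.75
position: [0.4793, 0.0465, 0.1369]
orientation: [-1.537, 0.007, 1.667]
force: [0.8, -0.4, -5.4]
grip_width: 0.504
```

```bash
python3 where.py .486 .065 .14 1.674
```

```text
t 7.75 pos [0.4793 0.0465 0.1369] yaw 1.6671909731957257 tilt [-0.0067 -0.9994  0.0339] F [ 0.804  -0.4088 -5.3537] M [ 0.0288 -0.0565  0.0437] grip 43.80810238441181
q [-0.1268  0.484   1.8461 -0.0188  0.8431 -1.7811]
dock frame -0.09294098997573011 -0.01740506220744001
tool shift [ 0.0177 -0.0035 -0.0084]
turn -0.006809026804274199
```

Request:
arm_command([
  [[-1, 0.012, 0, -0.006, -0.004], [-1, 0.008, 0.015, -0.004, -0.003], [-1, 0.002, 0.02, -0.001, 0], [-1, 0, 0.01, 0, 0], [-1, 0, 0, 0, 0]],
])

```text
t: 8.25
position: [0.4912, 0.0673, 0.0891]
orientation: [-1.541, 0.007, 1.667]
force: [-0.4, 0.3, -5.1]
grip_width: 0.509
```

```bash
python3 where.py .486 .065 .044 1.674;python3 - <<'E'
from bench import vision
import cv2
im=vision.get_image("scene")[:,:,::-1];cv2.imwrite("pics/s5.png",cv2.resize(im[190:390,250:450],(600,600),interpolation=cv2.INTER_CUBIC))
im=vision.get_image("top")[:,:,::-1];cv2.imwrite("pics/t5.png",cv2.resize(im[150:310,190:350],(640,600),interpolation=cv2.INTER_CUBIC))
E
```

```text
t 8.25 pos [0.4912 0.0673 0.0891] yaw 1.6673861308785813 tilt [-0.007  -0.9995  0.0302] F [-0.3747  0.3452 -5.1499] M [0.042  0.018  0.0201] grip 44.27406498340594
q [-0.0819  0.5818  1.8476 -0.0182  0.7407 -1.7356]
dock frame -0.07893320434846643 0.002033887136662519
tool shift [-0.0014  0.0452  0.004 ]
turn -0.006613869121418592
```

View pics/s5.png

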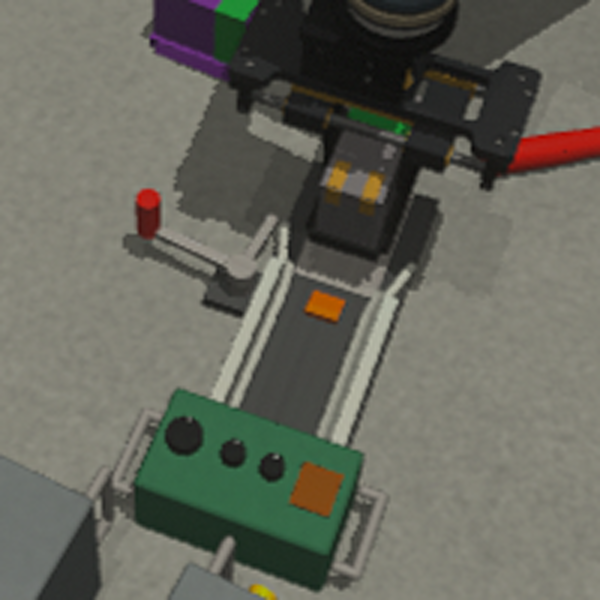

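View pics/t5.png

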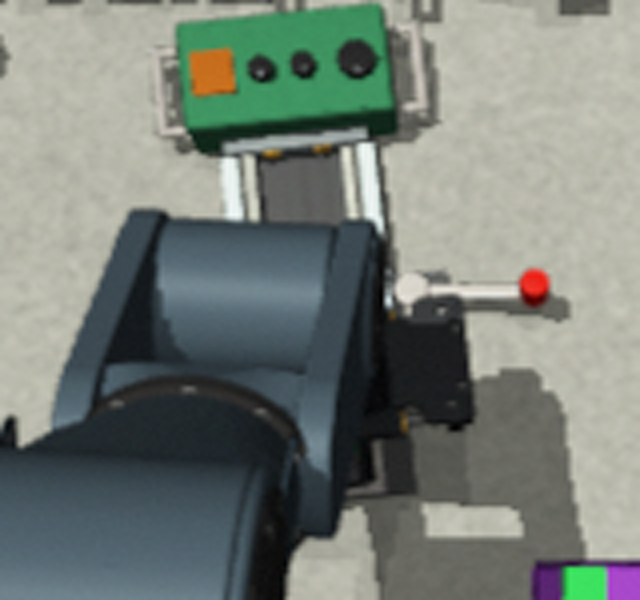

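The pack is lined up above the run-up, its nose ahead of the rails in the scene view (350,225). Lowering.

Request:
arm_command([
  [[-1, -0.003, 0.015, 0.005, -0.005], [-1, -0.001, 0.015, 0.002, -0.003], [-1, 0, 0.008, 0, 0], [-1, 0, 0.003, 0, 0], [-1, 0, 0, 0, 0]],
])

```text
t: 8.85
position: [0.4892, 0.0604, 0.0522]
orientation: [-1.553, 0.009, 1.673]
force: [-0.1, -0.9, -5.5]
grip_width: 0.502
```

```bash
python3 where.py .486 .065 .044 1.674
```

```text
t 8.85 pos [0.4892 0.0604 0.0522] yaw 1.672980633218643 tilt [-0.0093 -0.9998  0.0176] F [-0.075  -0.8899 -5.4564] M [ 0.0415  0.0627 -0.0232] grip 43.71325401376934
q [-0.0963  0.6461  1.883  -0.0214  0.628  -1.7517]
dock frame -0.08161714160847844 -0.00459678174419813
tool shift [0.005  0.0082 0.0026]
turn -0.0010193667813569451
```

Request:
arm_command([
  [[-1, 0.004, 0.002, 0.002, -0.001], [-1, 0.002, 0.004, 0.001, 0], [-1, 0, 0.004, 0, 0], [-1, 0, 0, 0, 0]],
])

```text
t: 9.25
position: [0.4872, 0.0666, 0.0437]
orientation: [-1.558, 0.01, 1.674]
force: [0.0, 0.5, -4.7]
grip_width: 0.504
```

```bash
python3 where.py .486 .065 .044 1.674;python3 - <<'E'
from bench import vision
import cv2
im=vision.get_image("scene")[:,:,::-1];cv2.imwrite("pics/s6.png",cv2.resize(im[220:340,310:430],(600,600),interpolation=cv2.INTER_CUBIC))
E
```

```text
t 9.25 pos [0.4872 0.0666 0.0437] yaw 1.674289740828972 tilt [-0.0101 -0.9999  0.0127] F [ 0.0353  0.4912 -4.735 ] M [ 0.079  -0.0224 -0.0331] grip 43.83829304625503
q [-0.084   0.661   1.8932 -0.0219  0.5981 -1.7401]
dock frame -0.08299693961164009 0.00177002201473334
tool shift [-0.0015 -0.0003  0.0013]
turn 0.0002897408289721515
```

View pics/s6.png

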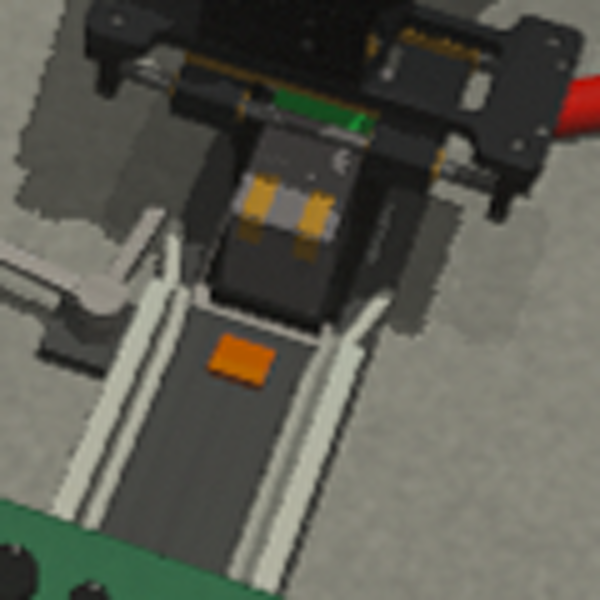

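The nose sits between the flared guides, front edge from (210,297) to (325,335), and it is not quite on the floor yet. I'll lower it to contact.

Request:
arm_command([
  [[-1, -0.001, 0.002, 0, 0], [-1, 0, 0.002, 0, 0], [-1, 0, 0, 0, 0]],
])

```text
t: 9.6
position: [0.4874, 0.0664, 0.0441]
orientation: [-1.56, 0.009, 1.674]
force: [-0.2, -1.0, -5.7]
grip_width: 0.51
```

```bash
python3 where.py .486 .065 .044 1.674
```

```text
t 9.6 pos [0.4874 0.0664 0.0441] yaw 1.6739874971290214 tilt [-0.0092 -0.9999  0.0104] F [-0.2237 -0.9852 -5.6668] M [ 0.0464 -0.0328 -0.0149] grip 44.407161823323726
q [-0.0851  0.6598  1.8942 -0.0196  0.5962 -1.7428]
dock frame -0.08273079957011678 0.0015882041539839863
tool shift [-0.0013  0.0001  0.0016]
turn -1.2502870978536862e-05
```

Request:
arm_command([
  [[-1, -0.001, 0.005, 0, 0], [-1, 0, 0, 0, 0]],
])

```text
t: 9.8
position: [0.4888, 0.0662, 0.0425]
orientation: [-1.565, 0.008, 1.673]
force: [-0.2, -1.4, -5.0]
grip_width: 0.5
```

```bash
python3 where.py .486 .065 .044 1.674
```

```text
t 9.8 pos [0.4888 0.0662 0.0425] yaw 1.6728273109856484 tilt [-0.0084 -0.9999  0.0061] F [-0.161  -1.4156 -4.9977] M [0.0269 0.0011 0.0106] grip 43.46334519978172
q [-0.0864  0.6629  1.8949 -0.0169  0.5883 -1.7451]
dock frame -0.08144979097091046 0.001237066631092549
tool shift [-0.0009 -0.0014  0.0029]
turn -0.0011726890143515245
```

Request:
arm_command([
  [[-1, -0.001, 0.005, 0, 0], [-1, 0, 0.002, 0, 0], [-1, 0, 0, 0, 0]],
])

```text
t: 10.1
position: [0.4899, 0.066, 0.0401]
orientation: [-1.569, 0.008, 1.672]
force: [0.0, 0.6, -4.9]
grip_width: 0.501
```

```bash
python3 where.py .486 .065 .044 1.674
```

```text
t 10.1 pos [0.4899 0.066  0.0401] yaw 1.6723451096165243 tilt [-0.0076 -1.      0.0017] F [ 0.0336  0.5782 -4.872 ] M [-0.0042 -0.0241  0.0277] grip 43.61906667972737
q [-0.0875  0.6675  1.8963 -0.0143  0.5782 -1.7479]
dock frame -0.0803036271612338 0.0009366165034441834
tool shift [-0.0007 -0.0038  0.004 ]
turn -0.00165489038347566
```

Request:
arm_command([
  [[-1, 0, 0.005, 0, 0], [-1, 0, 0.002, 0.002, 0], [-1, 0, 0, 0, 0]],
])

```text
t: 10.4
position: [0.4911, 0.066, 0.0376]
orientation: [-1.577, 0.008, 1.671]
force: [0.0, 0.0, -5.6]
grip_width: 0.503
```

```bash
python3 where.py .486 .065 .044 1.674;python3 - <<'E'
from bench import vision
import cv2
im=vision.get_image("scene")[:,:,::-1];cv2.imwrite("pics/s7.png",cv2.resize(im[220:340,310:430],(600,600),interpolation=cv2.INTER_CUBIC))
E
```

```text
t 10.4 pos [0.4911 0.066  0.0376] yaw 1.6710475137577563 tilt [-0.0079 -0.9999 -0.0065] F [ 0.0208  0.0149 -5.6462] M [0.0397 0.1236 0.0189] grip 43.76254831748332
q [-0.0882  0.6716  1.9005 -0.0122  0.5617 -1.749 ]
dock frame -0.07912235235758983 0.0007821578741380999
tool shift [-0.0005 -0.0064  0.0052]
turn -0.002952486242243646
```

View pics/s7.png

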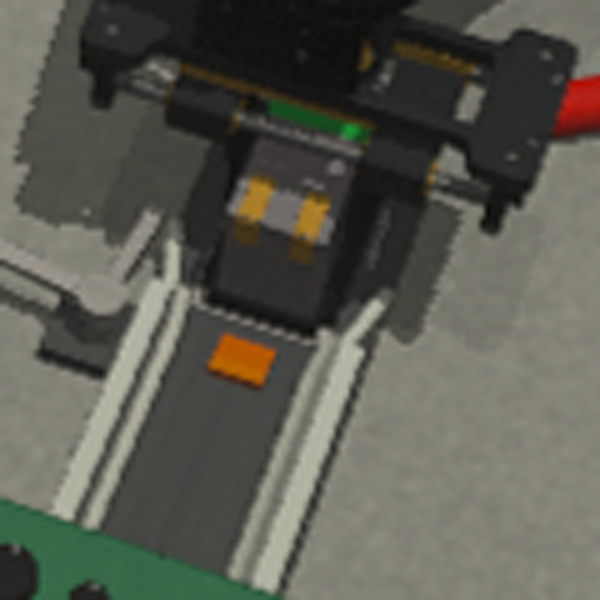

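```bash
python3 - <<'E'
from h import *
import cv2
a=np.array([.535,.07,.082])
print((proj("scene",a+[.0039,-.0006,-.0061])-proj("scene",a))*5,(proj("scene",a+[.0039,-.0006,0])-proj("scene",a))*5)
br=lambda h,S,v:(h>12)&(h<28)&(S>150)&(v>150)
for f in("s6","s7"):
    im=cv2.imread(f"pics/{f}.png");h=cv2.cvtColor(im,cv2.COLOR_BGR2HSV).astype(int)
    m=br(h[...,0],h[...,1],h[...,2]);m[:150]=0;m[250:]=0;m[:,:220]=0;m[:,360:]=0
    n,l,st,c=cv2.connectedComponentsWithStats(m.astype(np.uint8));print(f,[(c[i].round(1),st[i,4]) for i in range(1,n) if st[i,4]>100])
o=np.array([.5699,.0734]);th=.1034;R=np.array([[np.cos(th),-np.sin(th)],[np.sin(th),np.cos(th)]])
for nm,d in(("foot L",(-.030,.031,.012)),("foot R",(-.030,-.031,.012)),("foot L+5",(-.030,.031,.017)),("railL",(-.025,.036,.028)),("guideR",(-.025,-.036,.022))):
    w=np.append(o+R@d[:2],d[2]);print(nm,(proj("scene",w)-[310,220])*5)
E
```

```text
[-6.42797271 14.73864766] [-5.17199295  6.37459539]
s6 [(array([259.2, 198. ]), np.int32(670)), (array([314.9, 214.6]), np.int32(700))]
s7 [(array([255.2, 200.1]), np.int32(661)), (array([310.7, 217.8]), np.int32(638))]
foot L [324.76423748 340.03649447]
foot R [188.42654956 295.33807428]
foot L+5 [325.95433531 333.83803601]
railL [336.39072592 333.03883635]
guideR [175.07291728 288.19496696]
```

The brass marks moved only (-4,+2.5) px while the TCP dropped 6 mm. That means the pack is already on the floor and the fingers are sliding down it. I'll open slightly so that it sits flat, then regrip.

Request:
arm_command([
  [[0.35, 0, 0, 0, 0], [0.35, 0, 0, 0, 0], [0.35, 0, 0, 0, 0], [0.35, 0, 0, 0, 0]],
])

```text
t: 10.85
position: [0.4925, 0.0653, 0.036]
orientation: [-1.578, 0.009, 1.671]
force: [0.6, 0.4, -0.2]
grip_width: 0.666
```

```bash
python3 where.py .486 .065 .044 1.674;python3 - <<'E'
from bench import vision
import cv2
im=vision.get_image("scene")[:,:,::-1];cv2.imwrite("pics/s8.png",cv2.resize(im[220:340,310:430],(600,600),interpolation=cv2.INTER_CUBIC))
E
```

```text
t 10.85 pos [0.4925 0.0653 0.036 ] yaw 1.6710836728284078 tilt [-0.0086 -0.9999 -0.0074] F [ 0.5714  0.3893 -0.18  ] M [0.0116 0.0191 0.0613] grip 57.975141255793616
q [-0.0891  0.6756  1.8987 -0.0134  0.5586 -1.7489]
dock frame -0.07787226891520815 -9.056586029720405e-05
tool shift [ 0.0003 -0.0081  0.0064]
turn -0.0029163271715921812
```

View pics/s8.png

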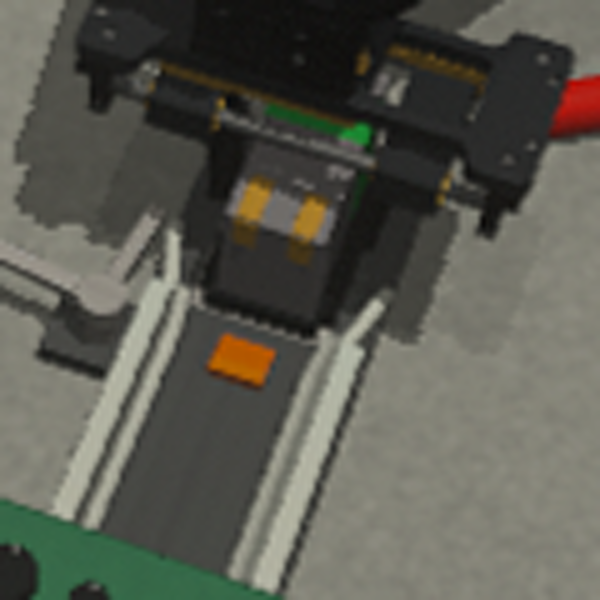

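The pack didn't drop on release, so it is sitting on the floor, centred between the guides. I'll raise the fingers a little, regrip and start the slide.

Request:
arm_command([
  [[0.35, 0, -0.006, 0.004, -0.003], [0.35, 0, -0.004, 0.002, 0], [0.35, 0, 0, 0, 0], [-1, 0, 0, 0, 0], [-1, 0, 0, 0, 0], [-1, 0, 0, 0, 0], [-1, 0, 0, 0, 0], [-1, 0, 0, 0, 0], [-1, 0, 0, 0, 0]],
])

```text
t: 11.8
position: [0.4856, 0.0647, 0.047]
orientation: [-1.578, 0.008, 1.674]
force: [-0.5, -0.2, 1.1]
grip_width: 0.507
```

```bash
python3 where.py .486 .065 .044 1.674
```

```text
t 11.8 pos [0.4856 0.0647 0.047 ] yaw 1.6742284085331196 tilt [-0.0085 -0.9999 -0.0071] F [-0.5175 -0.1911  1.1495] M [0.1687 0.0613 0.0804] grip 44.14135230948025
q [-0.0916  0.6494  1.9116 -0.0128  0.572  -1.7551]
dock frame -0.08472406651762901 8.898179076685664e-05
tool shift [ 0.0002  0.003  -0.0004]
turn 0.0002284085331196728
```

Request:
arm_command([
  [[-1, 0, 0, -0.01, 0], [-1, 0, 0, -0.012, 0], [-1, 0, 0, -0.012, 0], [-1, 0, 0, 0, 0]],
])

```text
t: 12.2
position: [0.5176, 0.0686, 0.0471]
orientation: [-1.57, 0.008, 1.675]
force: [1.8, -1.0, -1.2]
grip_width: 0.503
```

```bash
python3 where.py .486 .065 .047 1.674
```

```text
t 12.2 pos [0.5176 0.0686 0.0471] yaw 1.67462968699172 tilt [-0.0075 -1.      0.0005] F [ 1.7606 -0.9876 -1.1948] M [ 0.0686 -0.3885  0.0159] grip 43.747820487657556
q [-0.0779  0.6724  1.8246 -0.0125  0.6437 -1.7425]
dock frame -0.0525584300278743 0.000673308355241208
tool shift [-0.0004  0.0001  0.0318]
turn 0.0006296869917201686
```

Request:
arm_command([
  [[-1, 0, 0, -0.012, 0], [-1, 0, 0, -0.012, 0], [-1, 0, 0, -0.012, 0], [-1, 0, 0, 0, 0]],
])

```text
t: 12.6
position: [0.5542, 0.0728, 0.0471]
orientation: [-1.567, 0.007, 1.675]
force: [1.4, 0.0, -2.4]
grip_width: 0.502
```

```bash
python3 where.py .486 .065 .047 1.674;python3 - <<'E'
from bench import vision
import cv2
im=vision.get_image("scene")[:,:,::-1];cv2.imwrite("pics/s9.png",cv2.resize(im[220:340,310:430],(600,600),interpolation=cv2.INTER_CUBIC))
E
```

```text
t 12.6 pos [0.5542 0.0728 0.0471] yaw 1.675337212303036 tilt [-0.0073 -1.      0.0033] F [ 1.3625  0.0226 -2.3708] M [ 0.0516 -0.2952  0.0052] grip 43.707996710924334
q [-0.065   0.701   1.7281 -0.0118  0.7146 -1.7315]
dock frame -0.015631720203619495 0.0009908169642322095
tool shift [-0.0006  0.0003  0.0687]
turn 0.0013372123030359617
```

View pics/s9.png

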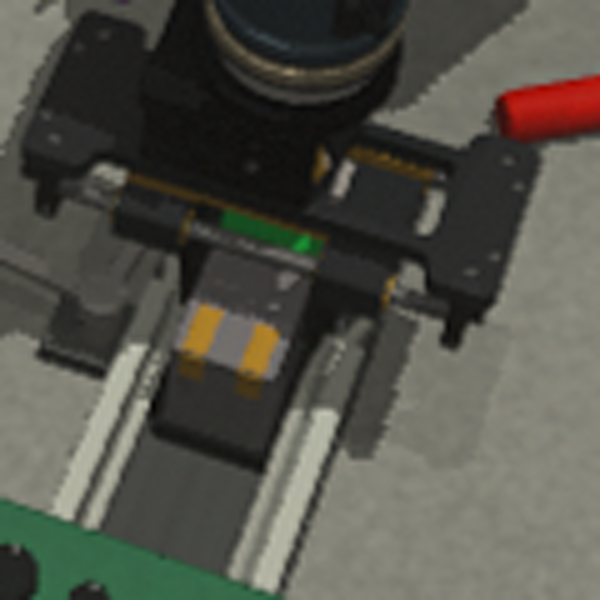

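The foot is between the rails, nose edge from (150,425) to (262,465), and past the catch. Forces are low, so I'll continue.

Request:
arm_command([
  [[-1, 0, 0, -0.012, 0], [-1, 0, 0, -0.012, 0], [-1, 0, 0, -0.012, 0], [-1, 0, 0, -0.012, 0], [-1, 0, 0, -0.008, 0], [-1, 0, 0, 0, 0]],
])

```text
t: 13.25
position: [0.6026, 0.078, 0.0474]
orientation: [-1.55, 0.007, 1.677]
force: [1.9, 0.8, -0.4]
grip_width: 0.504
```

```bash
python3 where.py .486 .065 .047 1.674
```

```text
t 13.25 pos [0.6026 0.078  0.0474] yaw 1.6766004334966698 tilt [-0.007  -0.9998  0.0211] F [ 1.8648  0.7839 -0.3863] M [ 0.1419 -0.3307 -0.0163] grip 43.850479992056954
q [-0.0498  0.7466  1.586  -0.0138  0.8287 -1.7169]
dock frame 0.03300426380705514 0.00121799537772706
tool shift [-0.0006  0.0029  0.1173]
turn 0.0026004334966698295
```

Request:
arm_command([
  [[-1, 0, 0, -0.008, 0], [-1, 0, 0, -0.008, 0], [-1, 0, 0, 0, 0]],
])

```text
t: 13.55
position: [0.616, 0.0794, 0.0476]
orientation: [-1.544, 0.007, 1.677]
force: [1.7, -0.4, -0.2]
grip_width: 0.503
```

```bash
python3 where.py .486 .065 .047 1.674
```

```text
t 13.55 pos [0.616  0.0794 0.0476] yaw 1.6770192893537867 tilt [-0.007  -0.9996  0.027 ] F [ 1.6563 -0.3514 -0.2034] M [ 0.1338 -0.3965 -0.004 ] grip 43.772101311979554
q [-0.0459  0.7607  1.5447 -0.0145  0.8619 -1.7133]
dock frame 0.04652370226811357 0.0012318036749370829
tool shift [-0.0006  0.0041  0.1308]
turn 0.0030192893537868137
```

Request:
arm_command([
  [[-1, 0, 0, -0.006, 0], [-1, 0, 0, -0.005, 0], [-1, 0, 0, 0, 0]],
])

```text
t: 13.85
position: [0.6186, 0.0799, 0.0468]
orientation: [-1.524, 0.006, 1.677]
force: [2.9, -0.5, 1.2]
grip_width: 0.507
```

```bash
python3 where.py .486 .065 .047 1.674
```

```text
t 13.85 pos [0.6186 0.0799 0.0468] yaw 1.6767892014535208 tilt [-0.0061 -0.9989  0.0463] F [ 2.8621 -0.5034  1.1564] M [ 0.2407 -0.6584 -0.046 ] grip 44.07926000562528
q [-0.044   0.7702  1.5219 -0.0165  0.8945 -1.71  ]
dock frame 0.04913487192481563 0.0014814615783904795
tool shift [-0.0008  0.006   0.1333]
turn 0.0027892014535209064
```

```bash
python3 - <<'E'
from bench import vision
import cv2
im=vision.get_image("scene")[:,:,::-1];cv2.imwrite("pics/s10.png",cv2.resize(im[230:390,270:430],(600,600),interpolation=cv2.INTER_CUBIC))
im=vision.get_image("top")[:,:,::-1];cv2.imwrite("pics/t10.png",cv2.resize(im[140:300,190:350],(600,600),interpolation=cv2.INTER_CUBIC))
E
```

```text
(no output)
```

View pics/s10.png

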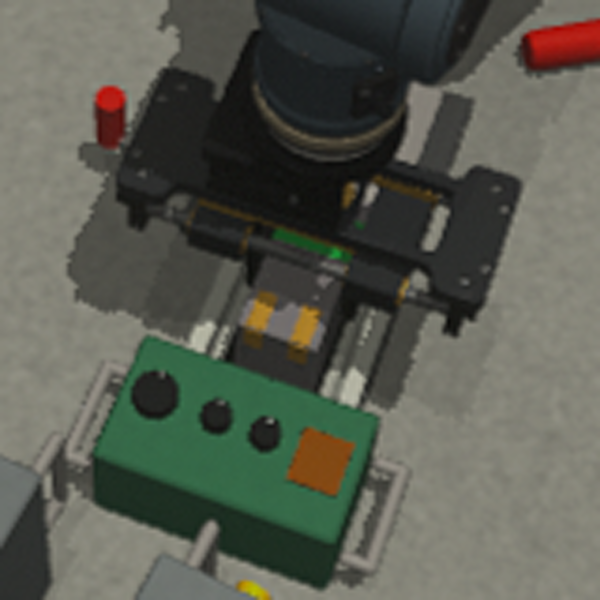

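View pics/t10.png

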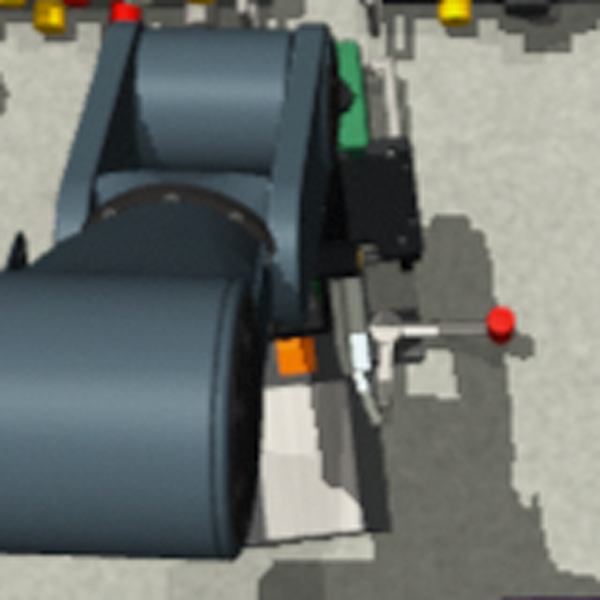

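```bash
python3 - <<'E'
from h import *
o=np.array([.5699,.0734]);th=.1034;R=np.array([[np.cos(th),-np.sin(th)],[np.sin(th),np.cos(th)]])
w=lambda a,b,z:np.append(o+R@np.array([a,b]),z)
br=lambda h,S,v:(h>12)&(h<28)&(S>150)&(v>150)
def brass(f,k,off,roi,z,show=True):
    im=cv2.imread(f);h=cv2.cvtColor(im,cv2.COLOR_BGR2HSV).astype(int)
    m=br(h[...,0],h[...,1],h[...,2]);mm=np.zeros_like(m);x0,y0,x1,y1=roi;mm[y0:y1,x0:x1]=m[y0:y1,x0:x1]
    ys,xs=np.nonzero(mm);p=(np.array([xs.mean(),ys.mean()])+.5)/k-.5+off
    q=onz("scene",p,z);return p,q,(q[:2]-o)@R,len(xs)
print("s10",brass("pics/s10.png",3.75,(270,230),(230,280,340,360),.082))
print("s9",brass("pics/s9.png",5,(310,220),(170,290,300,390),.082))
print("s8",brass("pics/s8.png",5,(310,220),(220,160,350,250),.082))
# scene0 original brass on bench z=.07
im=cv2.imread("pics/scene0.png");b,k=blob(im,(185,195,225,240),br);print("scene0 brass",b,k,onz("scene",b,.07))
im=cv2.imread("pics/scene0.png")
for n,P in(("noseTop home",[w(.103,.022,.082),w(.103,-.022,.082)]),):print(n,[(proj("scene",p)-[270,230])*3.75 for p in P])
print("tail top home on top view",[(proj("top",w(.007,y,.082))-[190,140])*3.75 for y in(.022,-.022)],"foot tail",[(proj("top",w(.005,y,.012))-[190,140])*3.75 for y in(.031,-.031)])
E
```

```text
s10 (array([345.96002886, 315.45613276]), array([0.66300537, 0.08695442, 0.082     ]), array([0.09400713, 0.00387208]), 924)
s9 (array([355.80461216, 287.42515723]), array([0.59672338, 0.07756077, 0.082     ]), array([0.02710957, 0.00136995]), 1908)
s8 (array([365.99464145, 261.70070922]), array([0.53016949, 0.07040426, 0.082     ]), array([-0.03982752,  0.00112108]), 1269)
scene0 brass [195.64102564 220.20512821] 39 [ 0.59410641 -0.31072104  0.07      ]
noseTop home [array([312.77684127, 346.62013075]), array([231.33525132, 318.54284053])]
tail top home on top view [array([248.80536644, 313.57583757]), array([317.61874851, 305.69546097])] foot tail [array([246.70336265, 339.30953718]), array([339.05027163, 328.72173033])]
```

The brass marks put the pack centre at about 0.056–0.058 in the dock, which agrees with home, and the motion has stalled. I'll push once more to seat it.

Request:
arm_command([
  [[-1, 0, 0, -0.008, 0], [-1, 0, 0, -0.012, 0]],
])

```text
t: 14.15
position: [0.62, 0.0801, 0.0461]
orientation: [-1.48, 0.006, 1.679]
force: [-22.4, -7.1, 21.5]
grip_width: 0.501
```

```bash
python3 where.py .486 .065 .047 1.674
```

```text
t 14.15 pos [0.62   0.0801 0.0461] yaw 1.6791016165205883 tilt [-0.0057 -0.9959  0.0903] F [-22.3965  -7.0779  21.4657] M [-0.9426  3.7903 -0.2535] grip 43.629910356963386
q [-0.0405  0.7869  1.4815 -0.0232  0.9619 -1.7052]
dock frame 0.05054129763895012 0.001534260182263351
tool shift [-0.0006  0.0112  0.1344]
turn 0.005101616520588381
```

A firm stop: -22 N at x, with the TCP at dock x 0.0505. Releasing and lifting.

Request:
arm_command([
  [[0.35, 0, 0, 0, 0], [0.35, 0, 0, 0, 0], [0.35, 0, 0, 0, 0], [0.35, 0, 0, 0, 0], [0.35, 0, -0.02, 0, 0], [0.35, 0, -0.03, 0.003, 0], [0.35, 0, -0.04, 0.004, 0], [0.35, 0, -0.02, 0.005, 0], [0.35, 0, 0, 0, 0]],
])

```text
t: 15.05
position: [0.6191, 0.0814, 0.1557]
orientation: [-1.478, 0.004, 1.68]
force: [1.5, -0.7, -0.3]
grip_width: 0.675
```

```bash
python3 where.py .486 .065 .14 1.674; python3 - <<'E'
from bench import vision
import cv2
im=vision.get_image("scene")[:,:,::-1];cv2.imwrite("pics/s11.png",cv2.resize(im[230:390,270:430],(600,600),interpolation=cv2.INTER_CUBIC))
im=vision.get_image("top")[:,:,::-1];cv2.imwrite("pics/t11.png",cv2.resize(im[140:300,190:350],(600,600),interpolation=cv2.INTER_CUBIC))
E
```

```text
t 15.05 pos [0.6191 0.0814 0.1557] yaw 1.6798839647052564 tilt [-0.0044 -0.9957  0.0926] F [ 1.4951 -0.6545 -0.2742] M [ 0.04   -0.0725  0.0065] grip 58.73657047878085
q [-0.039   0.6414  1.4211 -0.0196  1.1703 -1.7103]
dock frame 0.04978381864415614 0.0028797525633133397
tool shift [-0.0017  0.0281  0.1321]
turn 0.005883964705256428
```

View pics/s11.png

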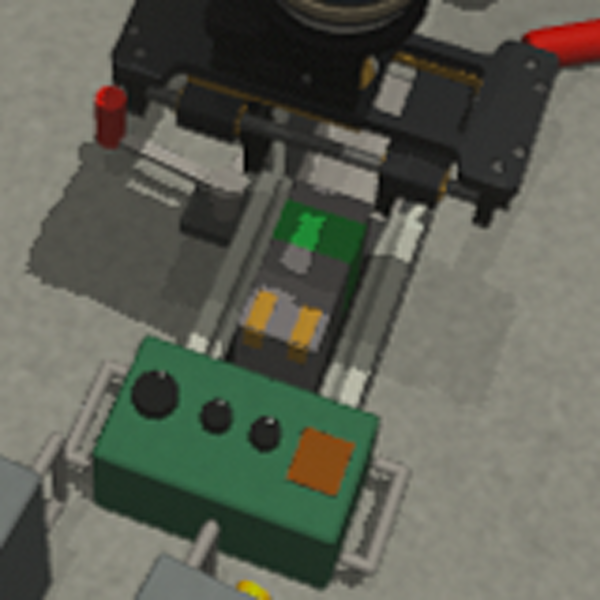

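View pics/t11.png

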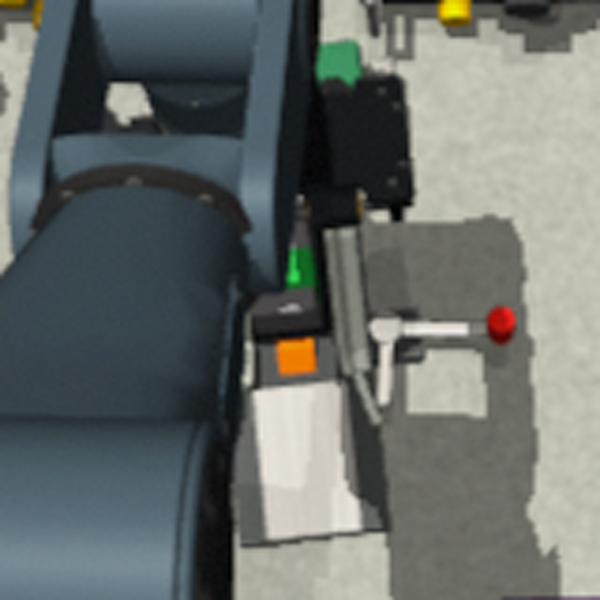

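The pack is seated. In the top view the whole catch shows clear behind the tail at (295,356), and the pack's tail edge is at about y=335. The lever is untouched, with the knob at (501,325). Now I'll go over the knob.

```bash
python3 where.py .572 -.064 .14 1.68
```

```text
t 15.15 pos [0.6177 0.0814 0.153 ] yaw 1.6797644904975693 tilt [-0.0038 -0.9953  0.0972] F [ 0.2127  0.6126 -0.0361] M [ 0.0523 -0.08    0.0025] grip 58.59646015076248
q [-0.0392  0.6448  1.4234 -0.0196  1.1692 -1.7102]
dock frame 0.04831978094842853 0.0029846796479789574
tool shift [-0.1395  0.0194  0.0596]
turn -0.00023550950243067525
```

Request:
arm_command([
  [[1, -0.03, 0, 0.012, 0], [1, -0.03, 0, 0.012, 0], [1, -0.03, 0, 0.012, 0], [1, -0.03, 0, 0.012, 0], [1, -0.02, 0, 0.008, 0], [1, 0, 0, 0, 0], [1, 0, 0, 0, 0]],
])

```text
t: 15.85
position: [0.5711, -0.0661, 0.1449]
orientation: [-1.455, -0.004, 1.682]
force: [-0.8, -0.5, 0.0]
grip_width: 0.996
```

```bash
python3 where.py .572 -.064 .12 1.68;  python3 - <<'E'
from bench import vision
import cv2
im=vision.get_image("scene")[:,:,::-1];cv2.imwrite("pics/s12.png",cv2.resize(im[200:360,230:390],(600,600),interpolation=cv2.INTER_CUBIC))
im=vision.get_image("top")[:,:,::-1];cv2.imwrite("pics/t12.png",cv2.resize(im[140:300,220:380],(600,600),interpolation=cv2.INTER_CUBIC))
E
```

```text
t 15.85 pos [ 0.5711 -0.0661  0.1449] yaw 1.6821205925798641 tilt [ 0.0042 -0.9933  0.1151] F [-0.8067 -0.5445  0.0106] M [ 0.0944 -0.0969 -0.0396] grip 86.6826965020588
q [-0.2874  0.6039  1.5459 -0.0458  1.1002 -1.9468]
dock frame -0.013210395609955228 -0.1388493037871633
tool shift [ 0.0019  0.0247 -0.004 ]
turn 0.002120592579864189
```

View pics/s12.png

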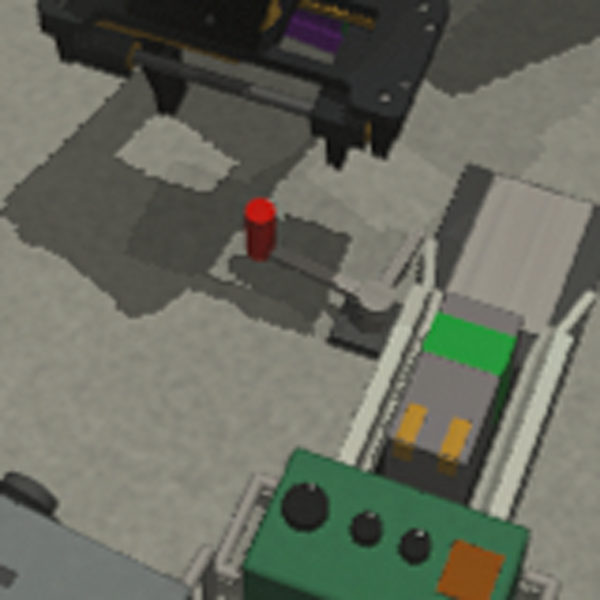

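View pics/t12.png

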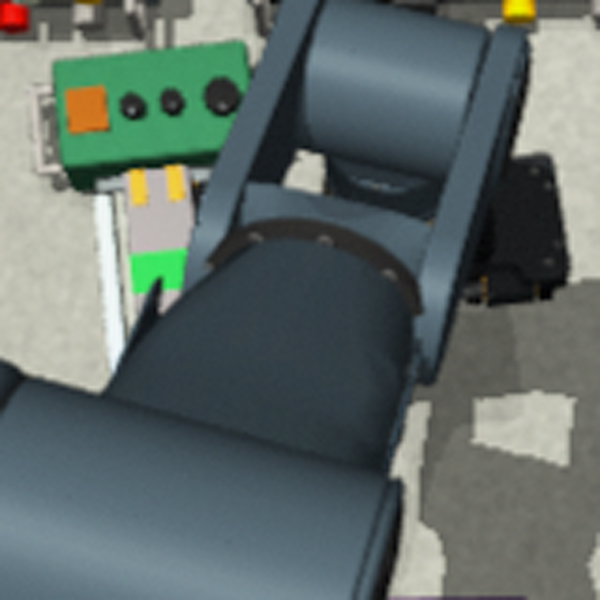

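The fingers are above and straddling the knob line. Descending.

Request:
arm_command([
  [[1, 0.002, 0.025, -0.004, 0], [1, 0, 0.03, -0.003, 0], [1, 0, 0.015, -0.002, 0], [1, 0, 0, 0, 0]],
])

```text
t: 16.35
position: [0.5745, -0.0584, 0.0723]
orientation: [-1.459, -0.004, 1.69]
force: [-0.2, 0.2, 0.4]
grip_width: 1.002
```

```bash
python3 where.py .572 -.064 .048 1.68
```

```text
t 16.35 pos [ 0.5745 -0.0584  0.0723] yaw 1.689764689075992 tilt [ 0.0037 -0.9938  0.1113] F [-0.1505  0.199   0.4452] M [ 0.0641 -0.0587 -0.0608] grip 87.16573930738572
q [-0.2736  0.7086  1.5854 -0.0481  0.9527 -1.9337]
dock frame -0.008990296489804688 -0.13155561757810555
tool shift [-0.0054  0.0245  0.0005]
turn 0.00976468907599215
```

Request:
arm_command([
  [[1, -0.004, 0.014, 0, 0.006], [1, -0.002, 0.012, 0, 0.004], [1, -0.001, 0.003, 0, 0], [1, 0, 0, 0, 0]],
])

```text
t: 16.75
position: [0.5734, -0.0645, 0.0422]
orientation: [-1.461, -0.002, 1.682]
force: [-0.6, 0.6, -0.7]
grip_width: 0.997
```

```bash
python3 where.py .572 -.064 .048 1.68;  python3 - <<'E'
from bench import vision
import cv2
im=vision.get_image("scene")[:,:,::-1];cv2.imwrite("pics/s13.png",cv2.resize(im[200:360,230:390],(600,600),interpolation=cv2.INTER_CUBIC))
E
```

```text
t 16.75 pos [ 0.5734 -0.0645  0.0422] yaw 1.6819746696752913 tilt [ 0.0018 -0.994   0.1092] F [-0.6003  0.6405 -0.7494] M [ 0.0685 -0.0442  0.0135] grip 86.76461331323893
q [-0.2838  0.7536  1.6001 -0.052   0.8903 -1.9312]
dock frame -0.01072784712512297 -0.13752564831447078
tool shift [ 0.0007 -0.0056  0.002 ]
turn 0.001974669675291363
```

View pics/s13.png

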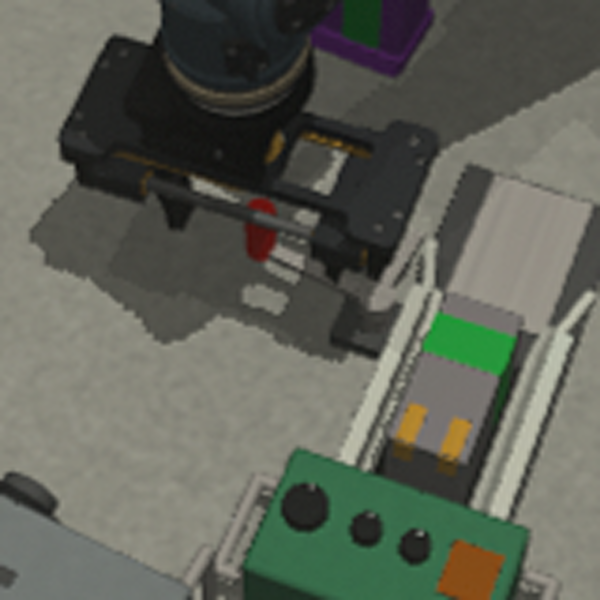

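The knob at (260,230) lies between the fingertips at (178,220) and (335,270). I'll raise slightly to clear the handle, then close.

Request:
arm_command([
  [[1, 0, -0.006, 0, 0], [1, 0, 0, 0, 0], [-1, 0, 0, 0, 0], [-1, 0, 0, 0, 0], [-1, 0, 0, 0, 0], [-1, 0, 0, 0, 0], [-1, 0, 0, 0, 0], [-1, 0, 0, 0, 0], [-1, 0, 0, 0, 0], [-1, 0, 0, 0, 0], [-1, 0, 0, 0, 0], [-1, 0, 0, 0, 0]],
])

```text
t: 18.0
position: [0.5754, -0.0636, 0.0511]
orientation: [-1.466, -0.003, 1.68]
force: [0.8, 4.5, -0.1]
grip_width: 0.199
```

```bash
python3 where.py .572 -.064 .048 1.68
```

```text
t 18.0 pos [ 0.5754 -0.0636  0.0511] yaw 1.6797822892198875 tilt [ 0.0029 -0.9945  0.1051] F [ 0.7845  4.5488 -0.1197] M [ 0.8367 -0.0468 -0.1336] grip 17.321844743645695
q [-0.2828  0.7401  1.5951 -0.0476  0.9053 -1.9315]
dock frame -0.008651279300744753 -0.13679081718268588
tool shift [-0.0001  0.0035  0.0031]
turn -0.0002177107801124567
```

The knob is gripped at 17.3 mm. Now I'll swing it along the arc.

Request:
arm_command([
  [[-1, 0.002, 0.001, 0.009, 0], [-1, 0.003, 0.001, 0.009, 0], [-1, 0.004, 0.001, 0.008, 0], [-1, 0.005, 0.001, 0.008, 0], [-1, 0, 0, 0, 0]],
])

```text
t: 18.5
position: [0.5491, -0.0592, 0.0511]
orientation: [-1.49, 0.011, 1.678]
force: [1.9, 4.7, -2.7]
grip_width: 0.199
```

```bash
cat > lev.py <<'E'
import numpy as np
from bench import sensors
s=sensors.read_state();o=np.array([.5699,.0734]);th=.1034
d=s["position"][:2]-o;a=np.array([d[0]*np.cos(th)+d[1]*np.sin(th),-d[0]*np.sin(th)+d[1]*np.cos(th)])-[-.001,-.062]
print("rel pivot mm",(a*1000).round(1),"r",np.hypot(*a)*1000,"lever",np.arctan2(-a[0],-a[1]))
E
python3 where.py; python3 lev.py
```

```text
t 18.5 pos [ 0.5491 -0.0592  0.0511] yaw 1.677856072090639 tilt [-0.0112 -0.9967  0.0802] F [ 1.9205  4.6604 -2.7019] M [ 0.7986 -0.2067 -0.103 ] grip 17.293147392116307
q [-0.2867  0.7086  1.6869 -0.0563  0.8169 -1.9241]
dock frame -0.03439985266403571 -0.12979013011931986
rel pivot mm [-33.4 -67.8] r 75.57150190100506 lever 0.4577864846771894
```

Request:
arm_command([
  [[-1, 0.005, 0.001, 0.008, 0], [-1, 0.006, 0.001, 0.007, 0], [-1, 0.006, 0.001, 0.007, 0], [-1, 0.007, 0.001, 0.006, 0], [-1, 0.008, 0, 0.005, 0], [-1, 0, 0, 0, 0]],
])

```text
t: 19.1
position: [0.5156, -0.0386, 0.0509]
orientation: [-1.501, 0.026, 1.68]
force: [3.9, 2.4, -3.4]
grip_width: 0.201
```

```bash
python3 where.py; python3 lev.py
```

```text
t 19.1 pos [ 0.5156 -0.0386  0.0509] yaw 1.6795095259964747 tilt [-0.0261 -0.9973  0.0693] F [ 3.8952  2.3793 -3.3861] M [ 0.6687 -0.5758 -0.0927] grip 17.5067503063286
q [-0.2614  0.6775  1.7874 -0.0739  0.7334 -1.8837]
dock frame -0.0655957068961505 -0.10581129709786814
rel pivot mm [-64.6 -43.8] r 78.05149007425199 lever 0.974825163818626
```

Request:
arm_command([
  [[-1, 0.008, 0, 0.003, 0], [-1, 0.009, 0, 0.003, 0], [-1, 0.009, 0, 0.002, 0], [-1, 0, 0, 0, 0]],
])

```text
t: 19.5
position: [0.4994, -0.0169, 0.0508]
orientation: [-1.489, 0.03, 1.682]
force: [3.0, 0.9, -3.0]
grip_width: 0.196
```

```bash
python3 where.py; python3 lev.py;  python3 - <<'E'
from bench import vision
import cv2
im=vision.get_image("scene")[:,:,::-1];cv2.imwrite("pics/s14.png",cv2.resize(im[180:340,250:410],(600,600),interpolation=cv2.INTER_CUBIC))
E
```

```text
t 19.5 pos [ 0.4994 -0.0169  0.0508] yaw 1.6824043851485262 tilt [-0.0303 -0.9962  0.0812] F [ 2.9748  0.8663 -2.9944] M [ 0.4248 -0.4947 -0.0573] grip 17.094826569054025
q [-0.2234  0.6682  1.8218 -0.0839  0.7203 -1.8396]
dock frame -0.07945833569638881 -0.08257084732301252
rel pivot mm [-78.5 -20.6] r 81.11023486486728 lever 1.3143797484086635
```

View pics/s14.png

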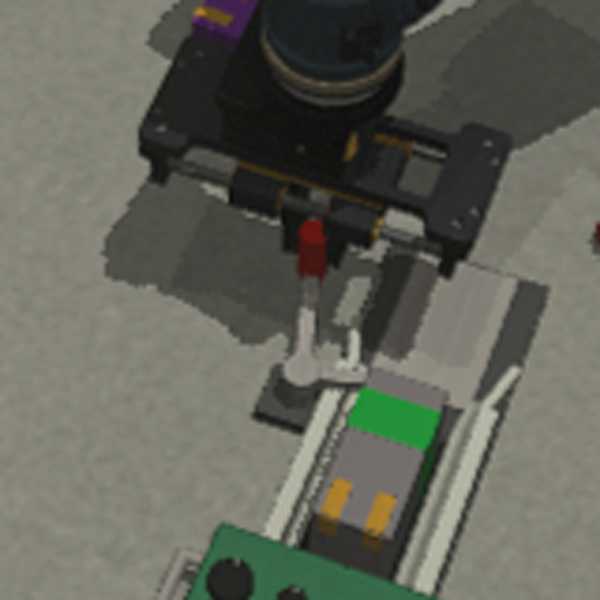

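The lever is at about 1.3 rad, with its tongue swinging in behind the pack at (345,375). The knob sits slightly ahead in the pads, so I'll correct inward and finish the swing.

Request:
arm_command([
  [[-1, 0.008, 0, -0.004, 0], [-1, 0.009, 0, -0.001, 0], [-1, 0.007, 0, 0, 0], [-1, 0, 0, 0, 0]],
])

```text
t: 19.95
position: [0.4942, 0.0025, 0.0507]
orientation: [-1.469, 0.036, 1.688]
force: [1.2, -0.6, -3.3]
grip_width: 0.199
```

```bash
python3 where.py; python3 lev.py
```

```text
t 19.95 pos [0.4942 0.0025 0.0507] yaw 1.6876650510650373 tilt [-0.0358 -0.9942  0.1014] F [ 1.156  -0.6309 -3.307 ] M [ 0.2345 -0.4124 -0.1075] grip 17.314681015020074
q [-0.1812  0.6702  1.8198 -0.0948  0.7407 -1.7942]
dock frame -0.08264557180860498 -0.06270304590405595
rel pivot mm [-81.6  -0.7] r 81.64859869892001 lever 1.5621855900131358
```

Nearly over by the numbers. I'll push on to the stop.

Request:
arm_command([
  [[-1, 0.006, 0, -0.002, 0], [-1, 0.008, 0, 0, 0]],
])

```text
t: 20.15
position: [0.4939, 0.0033, 0.0507]
orientation: [-1.46, 0.058, 1.705]
force: [-2.0, -40.2, -5.8]
grip_width: 0.198
```

```bash
python3 where.py; python3 lev.py;  python3 - <<'E'
from bench import vision
import cv2
im=vision.get_image("scene")[:,:,::-1];cv2.imwrite("pics/s15.png",cv2.resize(im[180:340,250:410],(600,600),interpolation=cv2.INTER_CUBIC))
E
```

```text
t 20.15 pos [0.4939 0.0033 0.0507] yaw 1.704596732795371 tilt [-0.0576 -0.9922  0.1102] F [ -1.9663 -40.1969  -5.7686] M [-6.2295  0.007   0.2583] grip 17.25033019451989
q [-0.165   0.6724  1.8158 -0.1288  0.7466 -1.7678]
dock frame -0.08280554121083854 -0.061929342315313975
rel pivot mm [-81.8   0.1] r 81.80557172532082 lever 1.5716600539467422
```

View pics/s15.png

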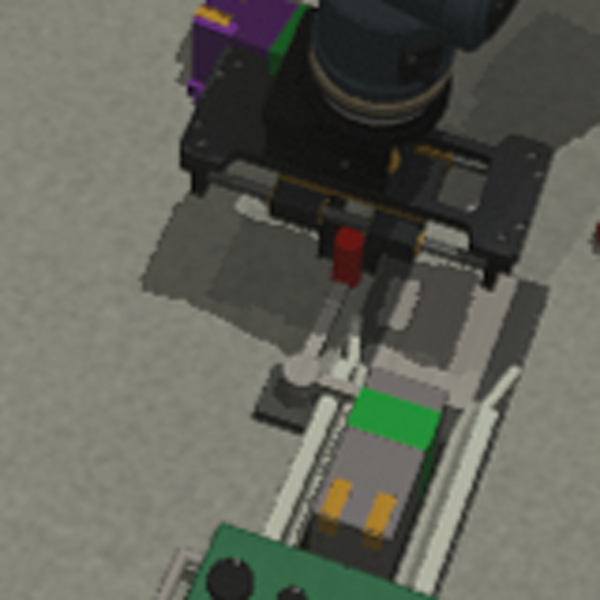

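A firm stop (40 N at the fingertip, 1.57 rad). Releasing.

Request:
arm_command([
  [[0.3, 0, 0, 0, 0], [0.3, 0, 0, 0, 0], [0.3, 0, 0, 0, 0], [0.3, 0, 0, 0, 0], [0.3, 0, 0, 0, 0]],
])

```text
t: 20.7
position: [0.493, 0.0019, 0.0506]
orientation: [-1.456, 0.058, 1.706]
force: [0.5, 0.4, -0.4]
grip_width: 0.571
```

```bash
python3 where.py
```

```text
t 20.7 pos [0.493  0.0019 0.0506] yaw 1.7056292406717823 tilt [-0.0582 -0.9918  0.1142] F [ 0.4766  0.4252 -0.3969] M [ 0.0872 -0.0376  0.0228] grip 49.710527659121574
q [-0.1669  0.673   1.8154 -0.1312  0.75   -1.7688]
dock frame -0.08389282427707973 -0.06320592225941667
```

Request:
arm_command([
  [[0.3, -0.001, -0.015, 0.002, 0], [0.3, -0.002, -0.03, 0.003, 0], [0.3, -0.002, -0.03, 0.003, 0], [0.3, -0.002, -0.03, 0.003, 0], [0.3, -0.002, -0.03, 0.003, 0], [0.3, -0.05, 0, 0, 0], [0.3, -0.05, 0, 0, 0], [0.3, -0.05, 0, 0, 0], [0.3, -0.05, 0, 0, 0], [0.3, -0.05, 0, 0, 0], [0.3, 0, 0, 0, 0], [0.3, 0, 0, 0, 0]],
])

```text
t: 21.9
position: [0.5304, -0.2446, 0.2059]
orientation: [-1.454, 0.054, 1.722]
force: [0.0, 0.1, 0.1]
grip_width: 0.651
```

```bash
python3 where.py; python3 - <<'E'
from bench import vision
from h import *
s=vision.get_image("scene")[:,:,::-1].copy();t=vision.get_image("top")[:,:,::-1].copy()
cv2.imwrite("pics/s16.png",s);cv2.imwrite("pics/t16.png",t)
cv2.imwrite("pics/s16c.png",cv2.resize(s[220:380,270:430],(600,600),interpolation=cv2.INTER_CUBIC))
cv2.imwrite("pics/t16c.png",cv2.resize(t[140:300,200:360],(600,600),interpolation=cv2.INTER_CUBIC))
E
```

```text
t 21.9 pos [ 0.5304 -0.2446  0.2059] yaw 1.7220306618846852 tilt [-0.0545 -0.9917  0.1165] F [0.0228 0.0555 0.1139] M [ 0.1389 -0.0442 -0.0431] grip 56.62806865937137
q [-0.5611  0.5232  1.5029 -0.1275  1.1717 -2.227 ]
dock frame -0.07206651514249418 -0.31219478658220623
```

View pics/s16.png

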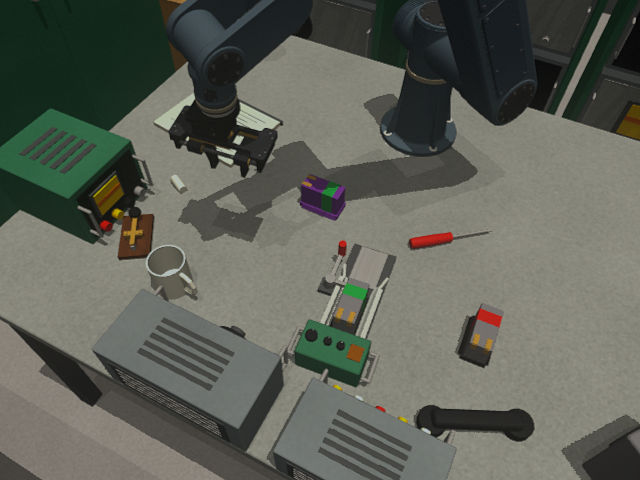

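View pics/t16c.png

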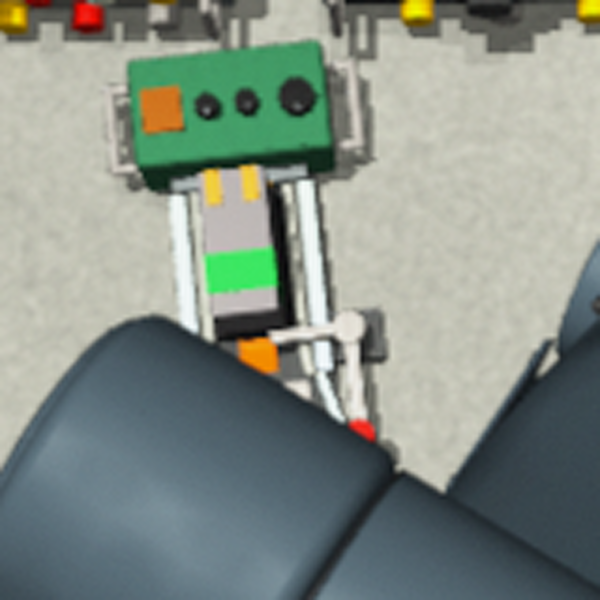

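View pics/s16c.png

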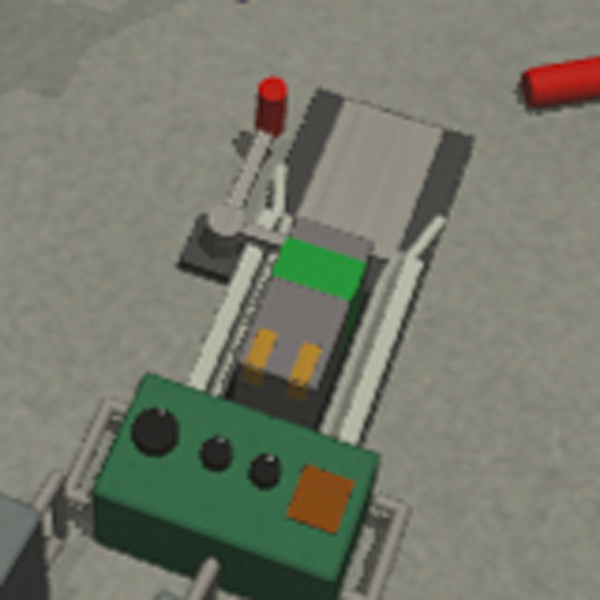

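```bash
python3 - <<'E'
from h import *
s=cv2.imread("pics/s16.png");s0=cv2.imread("pics/scene0.png")
red=lambda h,S,v:((h<6)|(h>172))&(S>180)&(v>100)
o=np.array([.5699,.0734]);th=.1034;R=np.array([[np.cos(th),-np.sin(th)],[np.sin(th),np.cos(th)]])
k0,n0=blob(s0,(285,245,315,275),red);k,n=blob(s,(325,230,355,265),red)
for kk,nn in((k0,n0),(k,n)):
    d=(onz("scene",kk,.063)[:2]-o)@R-[-.001,-.062];print(kk,nn,d,np.hypot(*d),"lever",np.arctan2(-d[0],-d[1]))
for n,r in(("spent",(450,295,515,370)),("mug",(140,235,205,305)),("driver",(400,220,500,260)),("morse",(112,208,160,262)),("fuse",(165,170,190,198)),("handset",(410,395,540,445)),("purple",(295,168,350,222))):
    x0,y0,x1,y1=r;df=cv2.absdiff(s[y0:y1,x0:x1],s0[y0:y1,x0:x1]).max(2);print(n,"changed px",(df>60).sum())
E
```

```text
[299.075 256.05 ] 40 [-0.01353492 -0.075962  ] 0.07715840406717347 lever 0.17632961016192678
[342.37142857 243.57142857] 35 [-0.07862241 -0.00157194] 0.07863812602154573 lever 1.5508054071951656
spent changed px 0
mug changed px 141
driver changed px 0
morse changed px 0
fuse changed px 0
handset changed px 0
purple changed px 22
```

The scene view gives the lever at 1.55 rad. Two things still need checking: the mug region changed by 141 px, and the arm hides the knob in the top view. I'll move the arm aside for a clear look.

Request:
arm_command([
  [[0.3, -0.05, -0.01, 0, 0], [0.3, -0.05, 0, 0, 0], [0.3, -0.05, 0, 0.01, 0], [0.3, -0.05, 0, 0.01, 0], [0.3, -0.05, 0, 0, 0], [0.3, 0, 0, 0, 0], [0.3, 0, 0, 0, 0]],
])

```text
t: 22.7
position: [0.554, -0.4822, 0.2279]
orientation: [-1.447, 0.042, 1.745]
force: [0.3, 0.5, -0.0]
grip_width: 0.646
```

```bash
python3 where.py; python3 - <<'E'
from bench import vision
from h import *
s=vision.get_image("scene")[:,:,::-1].copy();t=vision.get_image("top")[:,:,::-1].copy()
cv2.imwrite("pics/s17.png",s);cv2.imwrite("pics/t17.png",t)
s0=cv2.imread("pics/scene0.png");t0=cv2.imread("pics/top0.png")
a=cv2.resize(t[180:270,230:320],(400,400),interpolation=cv2.INTER_CUBIC)
b=np.hstack([cv2.resize(x[230:310,135:215],(200,200)) for x in(s0,s)])
cv2.imwrite("pics/c17.png",np.vstack([a,b]))
red=lambda h,S,v:((h<6)|(h>172))&(S>180)&(v>100)
o=np.array([.5699,.0734]);th=.1034;R=np.array([[np.cos(th),-np.sin(th)],[np.sin(th),np.cos(th)]])
kt,n1=blob(t,(285,245,310,275),red);ks,n2=blob(s,(325,230,355,265),red)
P,e=tri(kt,ks);d=(P[:2]-o)@R-[-.001,-.062];print(kt,n1,ks,n2,P,e,d,"lever",np.arctan2(-d[0],-d[1]))
gr=lambda h,S,v:((h<20)|(S<60))&(v>150)
g=lambda h,S,v:(S<40)&(v>165)
for x in(t0,t):print("mug rim",blob(x,(385,145,440,195),g))
E
```

```text
t 22.7 pos [ 0.554  -0.4822  0.2279] yaw 1.745006486337912 tilt [-0.0422 -0.9915  0.1233] F [ 0.2904  0.5215 -0.0469] M [ 0.0812 -0.0307  0.0251] grip 56.22278463065911
q [-0.815   0.7043  1.0719 -0.1284  1.3999 -2.5334]
dock frame -0.07313772663075488 -0.5510117887586709
[295.79069767 255.72093023] 43 [342.37142857 243.57142857] 35 [0.49869917 0.00279261 0.06517578] 0.0005274410495172127 [-0.07710835 -0.00088122] lever 1.5593685108746438
mug rim (array([414.75454545, 165.52045455]), np.int64(440))
mug rim (array([412.20582647, 168.80747308]), np.int64(1579))
```

View pics/c17.png

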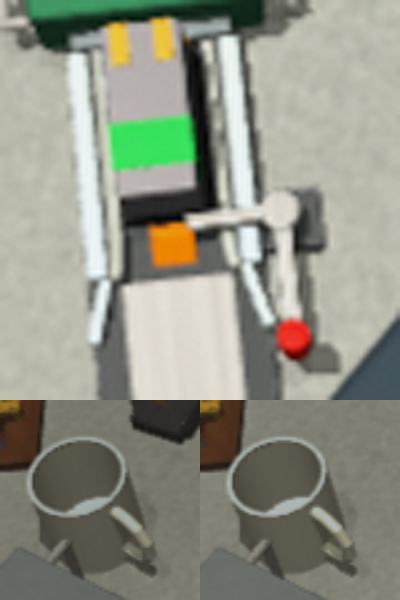

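View pics/t17.png

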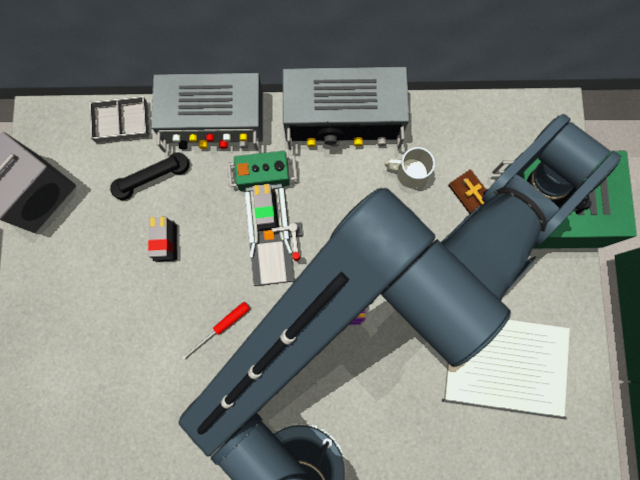

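The mug hasn't moved; the changed pixels were the fresh pack that used to stand behind it. The catch is fully visible behind the foot at (175,245) in the crop, the tongue lies across the pack's tail, and triangulation gives the lever at 1.56 rad. The arm is clear with no force on it.

```bash
python3 -c "
from bench import bot
print(bot.sign_off())"
```

```text
the job is handed in; nothing more can be done
None
```

The green-banded pack is fully home on the radio set and locked in. I handed the job in with the arm clear, at about 22.8 s of the 64 s allowed.

**What I did:** I set the pack down on the run-up, released and regripped it so it sat flat, then slid it contacts first to the end stop. I then swung the lever by its knob to its stop, let go and moved the arm away.

**Last checks:**
- **Pack:** it met a firm end stop at about 22 N. The whole orange catch shows clear behind its tail. I judged the catch "up" from the pictures and did not do a pull test.
- **Lever:** two views together put it at 1.56 rad and the scene view alone at 1.55, against 1.57 for locked. Both are within my measuring error, and its tongue lies behind the pack.
- **Bystanders:** the spent pack, screwdriver, Morse key, fuse and handset show no change. The mug area changed by 141 pixels, but a side-by-side crop shows that was the fresh pack no longer standing behind it. The purple look-alike changed by 22 pixels, which I took for the arm's shadow and did not check further.

**Did not go to plan:**
- The wrist read about 40 N in total for a moment when the knob hit the lever's stop. That load was on the fingertips, not the arm or gripper body.
- The tool tilted by up to about 7 degrees over the moves.
- While I was lowering the pack onto the run-up, the force reading still showed it hanging after the picture showed it on the floor.

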